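Check the case's lid hinge and kit the tool case

ROBOT

A 7-joint arm with a two-finger parallel gripper is mounted at the origin on the work surface; the furniture and walls round the work are solid. World frame = base frame: x ahead of the robot, y to its left, z up, the work surface at z = 0. Lengths are in m, angles in rad, forces in N, time in s.
With the tool pointing down it reaches from about 0.425 to 0.875 m from the base axis. Payload 4.7 kg.
Tool frame: the origin (TCP) lies midway between the tips of the shut fingers; the grasp point (between the pads) lies 19 mm behind it; z points along the fingers, y is the line along which they close (so a half turn about z gives the same grasp; the last joint's range is limited). The gripper opens to 87 mm and grips with 3 to 60 N. Pads are 19 mm wide; open, the fingers measure 117 mm over their backs; the gripper's body (75 mm by 190 mm) begins 51 mm behind the grasp point.
Start: joints at [1.28, 0.321, -0.07, 1.45, 0.023, 1.371, -0.057], TCP at [0.195, -0.62, 0.223] pointing down, gripper open.
Joint ranges: [-2.86, 2.86], [-0.3, 2.09], [-1.38, 1.24], [0.06, 2.45], [-1.56, 4.7], [0.09, 2.05], [-2.69, 2.69]. Speed limits (rad/s): [2.57, 2.57, 3.14, 3.14, 3.14, 3.14, 3.14].

INTERFACE

Orientations are given as a rotation vector (axis times angle).
In Python, from bench import ctrl gives the robot as it stands. The module is installed in compiled form; this text tells all that it offers.
- The arm moves only by the shell command python3 -m handwheel 'ROWS' [FORCE]. ROWS is JSON, a list of rows, each a list of 7 numbers: the finger opening in m, from 0 to 0.087, then the shift along the tool's x, y, z in m, then the turn, a rotation vector about the tool's x, y, z in degrees. A call has 1 to 12 rows; each row shifts and turns the commanded pose from where the row before left it, along the tool's axes as they then stand; what a row does not reach is not made up. A row lasts 1/8 s, in which the tool goes at most 62.5 mm and 10.7 degrees, less where a joint would pass 70% of its speed; a pose out of reach is approached as far as the arm can. A call is refused whole if a number of a shift passes 0.0625 or a number of a turn 10.7, either way. A call with a gripper value outside its range is refused whole. The fingers move at their own pace and stop on an object; FORCE is the grip in N (left out, the last holds). Time passes only in rows, so rows that do not move let the fingers close. It gives the time, the measured TCP pose, the force, the opening and the grip force at its end, in the units of the state.
- ctrl.get_state(): the state, without advancing time (a new reading comes with each control period).
- ctrl.get_image(name): name is "side" or "top" or "wrist"; returns (picture, depth): 400x640x3 uint8, blue, green, red; 400x640 float32, m along the optical axis (not along the pixel's ray), 0 where there is no reading.
- ctrl.camera_info(name): a dict with "intrinsics" (3x3 intrinsics, pixels), "R" (3x3) and "t" (3): a world point X has camera coordinates R X + t. Camera axes: x right, y down, z forward; pixel columns grow to the right and rows downward; lengths in m; the calibration is good to about 2 mm. A picture is of the moment at which its call begins: read the wrist's pose just before it. camera_info takes no time and is no camera call; for the wrist camera it gives the pose at the moment of the call.
- ctrl.close_job(): hands the job in; it is judged then, once.
The state is a dict: "time": time; "joint_positions": joint angles; "qd": joint speeds; "joint_torque": joint torques, N m; "position": TCP position; "tool_rot": TCP orientation; "ft_force": force on the tool from outside, world axes, zero at the start; "torque": the same for the moment, N m; "grip_width": opening from 0.0 (shut) to 1.0 (fully open); "grip_force": force on a finger pad.
Only numpy, scipy, OpenCV 4.12 (cv2) and the standard library are available. Lean on these libraries where they do the work, as an engineer would, in place of code of your own. Each camera call takes 0.05 s, during which the arm holds its last target. There are 200 camera calls.

TASK

Get the tool case ready: lift its lid about half-way, let go of it and wait two seconds to see that the friction hinge holds it there, then stand the lid fully open. Lay whichever of the sanding block, tape measure, two wedges and hex key are lying beside the case flat on their own outlines in it, pointing as drawn (either wedge may take either wedge outline), and when they all lie right shut the lid fully and gently. The paint tin stays out on the bench, standing; the things from the mug to the right end of the bench, with another tape measure among them, are not part of the kit.

Things in the scene. Friction and masses are not known exactly. Their poses are not given: they have to be found in the camera images.
- case: blue open case fixed to the bench, 216 x 396 x 48 mm (x, y, z), walls 8 mm, floor 6 mm thick, inside 200 x 380 mm and 42 mm deep; floor slick, so a tool too near a wall to grip slides if pressed from above. Origin at the centre of its underside; x points from its handle side to its hinge side, y to the left along it. A wooden tool box, 135 mm high plus handle, stands fixed 3 to 8 cm to its right
- case_lid (a joint): hinge of the case's clear lid with blue frame (216 x 396 x 8 mm, 0.25 kg, lying on the rim). 0 shut, grows as the lid opens up and away from the robot, 1.95 rad the stop (leaning back past upright). Stiff friction hinge (about 0.6 N m): the lid should stay at any angle; about 3 to 5 N at the handle moves it
- lid_handle (a point): middle of the lid's handle: a round steel bar, 10 mm thick and 110 mm long, parallel to the hinge (along the case's y), carried by two flat arms at its ends 38 mm in front of the lid's free edge (29 mm clear gap behind it), 254 mm from the hinge axis, 4 mm above the lid's underside. With the lid shut it is 52 mm above the bench. It turns with the lid, so it is in line with the lid
- lid_hinge (a point): middle of the lid's hinge axis, on the case's rear rim, 48 mm above the bench; the axis is parallel to the case's y
- spot_wedge_a: black outline drawn on the white floor of the case, a 40 x 120 mm rectangle with a small triangle in it, for a wedge, at the left of the hinge-side row. Origin on the floor (6 mm above the bench) where that tool's origin belongs; axes as the tool's own axes when it lies right (x towards the hinge side, y to the left along the case, z up)
- spot_wedge_b: black outline drawn on the white floor of the case, a 40 x 120 mm rectangle with a small triangle in it, for a wedge, at the right of the handle-side row. Origin on the floor (6 mm above the bench) where that tool's origin belongs; axes as the tool's own axes when it lies right (x towards the hinge side, y to the left along the case, z up)
- spot_block: black outline drawn on the white floor of the case, a 62 x 116 mm rectangle, for the sanding block. Origin on the floor (6 mm above the bench) where that tool's origin belongs; axes as the tool's own axes when it lies right (x towards the hinge side, y to the left along the case, z up)
- spot_tape: black outline drawn on the white floor of the case, a 62 x 60 mm square with a nose towards +y, for the tape measure. Origin on the floor (6 mm above the bench) where that tool's origin belongs; axes as the tool's own axes when it lies right (x towards the hinge side, y to the left along the case, z up)
- spot_hex: black outline drawn on the white floor of the case, an L of 44 x 134 mm, for the hex key. Origin on the floor (6 mm above the bench) where that tool's origin belongs; axes as the tool's own axes when it lies right (x towards the handle side, y to the right along the case, z up: long arm towards the middle, foot at the left pointing to the handle side)
- sanding_block: brown cork sanding block, 62 x 116 x 34 mm (x, y, z), 0.07 to 0.14 kg; may lie either way round. May be absent. Origin at the centre of its underside
- tape_measure: yellow tape measure lying flat, 0.22 to 0.42 kg; body from x -30 to +32 mm, y -29 to +30 mm, 32 mm high, with a grey hook reaching to y +47 mm. May be absent; a similar one lying farther right, beyond the grey mug, is not meant. Origin on its underside
- tape_measure_hook (a point): the hook end of the tape measure, 45 mm from its origin along +y
- wedge_dark: dark hardwood wedge, 40 x 120 mm in plan (x, y), 30 mm high at the thick end, about half that in the middle, side faces upright; either wedge may go on either wedge outline, either way round. May be absent. Origin at the centre of its underside
- wedge_pale: pale hardwood wedge, same size as the dark one. May be absent. Origin at the centre of its underside
- hex_key: black hexagon key lying flat, 9 to 10 mm thick: long arm along y at x -22 to -13 mm from y -67 to +67 mm (grip it there or at the foot), short foot along x at y -67 to -58 mm reaching to x +22 mm. May be absent. Origin on the underside at the centre of its 44 x 134 mm extent
- hex_key_foot (a point): the free end of the hex key's short foot
- paint_tin: small closed paint tin, 78 mm across and 78 mm high, standing among the tools; it has no outline and stays on the bench. Origin at the centre of its underside

How it is judged:
On the way, in this order (a step that is already met when the one before it is completed fails the run):
1. the lid is raised about half-way (0.5 to 1.3 rad), let go and stays still there for a second (value of joint case_lid between 0.5 and 1.3 rad and velocity of joint case_lid between -0.02 and 0.02 rad/s and contact force between case_lid and the fingers below 0.2 N), for 1 s.
2. the lid stands open, past 1.4 rad (value of joint case_lid above 1.4 rad), for 0.2 s.
3. every tool lies on its outline with the lid still up (over 0.9 rad) (((horizontal distance between wedge_dark and spot_wedge_a below 0.015 m and angle between the y axis of wedge_dark and the y axis of spot_wedge_a, either way round below 0.2 rad) or (horizontal distance between wedge_dark and spot_wedge_b below 0.015 m and angle between the y axis of wedge_dark and the y axis of spot_wedge_b, either way round below 0.2 rad)) and ((horizontal distance between wedge_pale and spot_wedge_a below 0.015 m and angle between the y axis of wedge_pale and the y axis of spot_wedge_a, either way round below 0.2 rad) or (horizontal distance between wedge_pale and spot_wedge_b below 0.015 m and angle between the y axis of wedge_pale and the y axis of spot_wedge_b, either way round below 0.2 rad)) and horizontal distance between sanding_block and spot_block below 0.015 m and angle between the y axis of sanding_block and the y axis of spot_block, either way round below 0.2 rad and horizontal distance between tape_measure and spot_tape below 0.015 m and angle between the y axis of tape_measure and the y axis of spot_tape, either way round below 0.2 rad and y of tape_measure_hook in the frame of spot_tape above 0.02 m and horizontal distance between hex_key and spot_hex below 0.015 m and angle between the y axis of hex_key and the y axis of spot_hex, either way round below 0.2 rad and y of hex_key_foot in the frame of spot_hex below -0.03 m and z of each of sanding_block, tape_measure, wedge_dark, wedge_pale, hex_key in the frame of case below 0.014 m and angle between each of sanding_block, tape_measure, wedge_dark, wedge_pale, hex_key's own z axis and vertical below 0.15 rad and linear speed of each of sanding_block, tape_measure, wedge_dark, wedge_pale, hex_key below 0.02 m/s and value of joint case_lid above 0.9 rad), for 0.2 s.
At the end, for the whole second after the job is handed in: Each tool present lies flat and still on its outline (origin within 15 mm, within 0.2 rad; tape hook and hex key foot at the drawn end; wedges on either wedge outline), the paint tin is at least 0.2 m from the case centre, the lid is shut (under 0.04 rad) (((horizontal distance between wedge_dark and spot_wedge_a below 0.015 m and angle between the y axis of wedge_dark and the y axis of spot_wedge_a, either way round below 0.2 rad) or (horizontal distance between wedge_dark and spot_wedge_b below 0.015 m and angle between the y axis of wedge_dark and the y axis of spot_wedge_b, either way round below 0.2 rad)) and ((horizontal distance between wedge_pale and spot_wedge_a below 0.015 m and angle between the y axis of wedge_pale and the y axis of spot_wedge_a, either way round below 0.2 rad) or (horizontal distance between wedge_pale and spot_wedge_b below 0.015 m and angle between the y axis of wedge_pale and the y axis of spot_wedge_b, either way round below 0.2 rad)) and horizontal distance between sanding_block and spot_block below 0.015 m and angle between the y axis of sanding_block and the y axis of spot_block, either way round below 0.2 rad and horizontal distance between tape_measure and spot_tape below 0.015 m and angle between the y axis of tape_measure and the y axis of spot_tape, either way round below 0.2 rad and y of tape_measure_hook in the frame of spot_tape above 0.02 m and horizontal distance between hex_key and spot_hex below 0.015 m and angle between the y axis of hex_key and the y axis of spot_hex, either way round below 0.2 rad and y of hex_key_foot in the frame of spot_hex below -0.03 m and z of each of sanding_block, tape_measure, wedge_dark, wedge_pale, hex_key in the frame of case below 0.014 m and angle between each of sanding_block, tape_measure, wedge_dark, wedge_pale, hex_key's own z axis and vertical below 0.15 rad and linear speed of each of sanding_block, tape_measure, wedge_dark, wedge_pale, hex_key below 0.02 m/s and horizontal distance between paint_tin and case above 0.2 m and value of joint case_lid below 0.04 rad); the robot touches nothing.
It fails at once if the paint tin is knocked over (angle between paint_tin's own z axis and vertical above 0.6 rad).
It fails at once if the lid is slammed (closing faster than 2.5 rad/s) (velocity of joint case_lid below -2.5 rad/s).
Of sanding_block, tape_measure, wedge_dark, wedge_pale, hex_key only 3 to 5 are there at a start; the rules pass over those that are not, and their reading is None.
At some moment in a run one of sanding_block, tape_measure, wedge_dark, wedge_pale, hex_key may be knocked a few centimetres aside while the robot is not near it.
Once in a run the grip may slacken for a moment while it holds something.
It also fails if it takes over 210 s, if anything falls off the work surface, if the arm or the gripper's body presses on something with over 40 N, if the wrist force passes 120 N, or if a joint passes its speed limit or range.

## Working session

There is one attempt and no reset: what is moved stays moved. The work goes in short steps, Python scripts to look and compute and a shell command to move; the robot and the scene stay as the last step left them, time stands still between calls to the robot, and variables do not carry over. Pictures are saved under pics/ and viewed, at most 14 in all, crops included, and the job is handed in when it is done.

```bash
mkdir -p pics
cat > h.py <<'E'
import numpy as np, cv2
from scipy.spatial.transform import Rotation as Ro
from bench import ctrl
def cam(n):
    ci=ctrl.camera_info(n); im,d=ctrl.get_image(n)
    return im,d,np.array(ci["intrinsics"]),np.array(ci["R"]),np.array(ci["t"])
def ray(c,uv,z):
    """pixels -> world on plane z"""
    K,R,t=c[2:]; uv=np.atleast_2d(np.array(uv,float))
    dr=(np.linalg.inv(K)@np.c_[uv,np.ones(len(uv))].T).T@R
    o=-R.T@t; return o+dr*((z-o[2])/dr[:,2])[:,None]
def proj(c,X):
    K,R,t=c[2:]; p=(K@(R@np.atleast_2d(X).T+t[:,None])).T; return p[:,:2]/p[:,2:]
def cloud(c):
    im,d,K,R,t=c; v,u=np.mgrid[:d.shape[0],:d.shape[1]]
    P=np.stack([(u-K[0,2])/K[0,0]*d,(v-K[1,2])/K[1,1]*d,d],-1)
    return (P-t)@R
E
python3 - <<'E'
from h import *
s=ctrl.get_state(); print(s['time'],s['position'],s['tool_rot'],s['grip_width'])
for n in ['top','side']:
    c=cam(n); cv2.imwrite(f'pics/{n}0.png',c[0]); np.savez(f'{n}0.npz',im=c[0],d=c[1],K=c[2],R=c[3],t=c[4])
    print(n,c[2].round(1).tolist(),c[3].round(3).tolist(),c[4].round(3).tolist(),(-c[3].T@c[4]).round(3))
E
```

```text
0.0 [ 0.19482426 -0.61952494  0.22142661] [-3.10327487e+00 -4.76613180e-01  5.89736942e-04] 1.0017294479721637
top [[462.5, 0.0, 308.9], [0.0, 462.5, 202.8], [0.0, 0.0, 1.0]] [[0.011, -1.0, -0.025], [-0.987, -0.006, -0.162], [0.162, 0.026, -0.986]] [-0.023, 0.476, 1.421] [ 0.239 -0.057  1.478]
side [[480.9, 0.0, 311.6], [0.0, 480.9, 200.2], [0.0, 0.0, 1.0]] [[0.994, -0.11, 0.014], [-0.059, -0.632, -0.773], [0.093, 0.767, -0.634]] [-0.46, 0.064, 1.574] [ 0.314 -1.218  1.054]
```

View pics/top0.png

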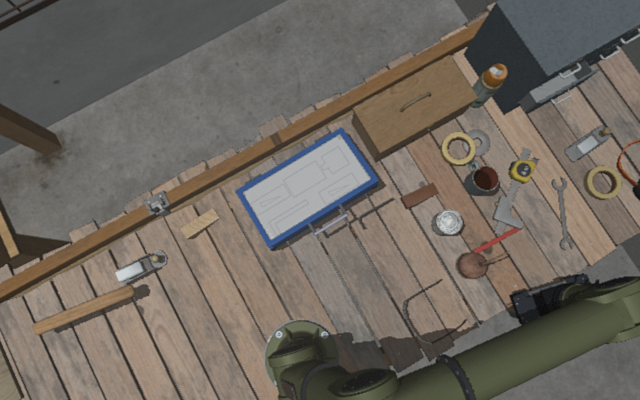

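View pics/side0.png

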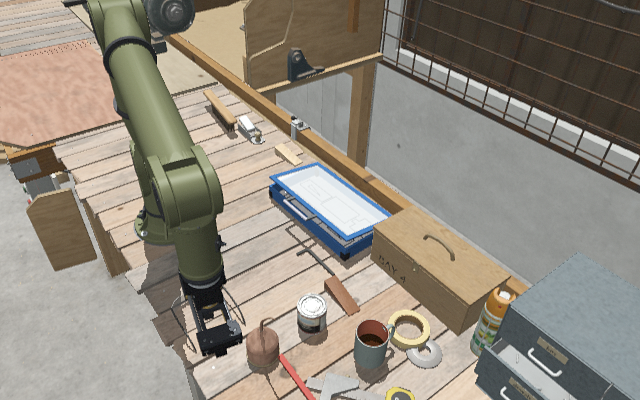

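Top view: case at (308,188) with its handle at (332,222), hex key at (360,215), pale wedge at (200,223), dark wedge at (420,195), tin at (448,222), mug at (485,180) and the other tape at (522,170). I see no kit tape or block. The side view agrees.

```bash
cat >> h.py <<'E'
def rect(P):
    """world points -> centre, (long,short), yaw of long axis deg"""
    (cx,cy),(w,h),a=cv2.minAreaRect((np.asarray(P)[:,:2]*1000).astype(np.float32))
    if w<h: w,h,a=h,w,a+90
    return np.array([cx,cy])/1000,(round(w),round(h)),(a+90)%180-90
def blob(mask,near):
    n,l,st,ce=cv2.connectedComponentsWithStats(mask.astype(np.uint8))
    k=[i for i in range(1,n) if st[i,4]>15]; i=min(k,key=lambda i:np.hypot(*(ce[i]-near))); v,u=np.where(l==i); return np.c_[u,v]
E
cat > m1.py <<'E'
from h import *
def ld(n): z=np.load(f'{n}0.npz'); return [z[k] for k in ['im','d','K','R','t']]
T,S=ld('top'),ld('side')
seeds={'top':dict(case=(308,188),pale=(200,223),dark=(420,195),hex=(370,215),tin=(448,222),handle=(332,222)),
 'side':dict(case=(320,215),pale=(288,153),dark=(341,295),hex=(312,250),tin=(311,313),handle=(296,210))}
for n,c in (('top',T),('side',S)):
    im=c[0]; hsv=cv2.cvtColor(im,cv2.COLOR_BGR2HSV); P=cloud(c); H,Sa,V=hsv[...,0].astype(int),hsv[...,1].astype(int),hsv[...,2].astype(int)
    for k,(u,v) in seeds[n].items():
        print(n,k,'hsv',hsv[v,u],'P',P[v,u].round(3))
    blue=(H>100)&(H<125)&(Sa>130)
    uv=blob(blue,seeds[n]['case']); Q=P[uv[:,1],uv[:,0]]
    print(n,'blue z pct',np.percentile(Q[:,2],[5,50,95]).round(3))
    Q=Q[Q[:,2]>.045]; print('case top',rect(Q),len(Q), 'ray',rect(ray(c,uv,.055)))
    for k,(u,v) in seeds[n].items():
        if k in('pale','dark','tin'):
            zz=P[...,2]; m=(zz>.008)&(zz<.1); m[:v-45]=0;m[v+45:]=0;m[:,:u-45]=0;m[:,u+45:]=0
            uv=blob(m,(u,v)); Q=P[uv[:,1],uv[:,0]]; print(n,k,rect(Q),Q[:,2].max().round(3),len(Q))
big=[cv2.resize(T[0][150:260,190:470],None,fx=2.8,fy=2.8,interpolation=2),cv2.resize(S[0][140:340,250:410],None,fx=1.8,fy=1.8,interpolation=2)]
cv2.imwrite('pics/ct.png',big[0]);cv2.imwrite('pics/cs.png',cv2.resize(S[0][150:340,250:410],None,fx=3,fy=3,interpolation=2))
E
python3 m1.py
```

```text
top case hsv [ 90   3 164] P [ 0.517 -0.017  0.072]
top pale hsv [ 18  70 171] P [0.412 0.33  0.016]
top dark hsv [ 10 104 105] P [ 0.508 -0.374  0.013]
top hex hsv [ 13  45 137] P [ 0.444 -0.215 -0.002]
top tin hsv [ 70   4 212] P [ 0.414 -0.444  0.071]
top handle hsv [120  20 155] P [ 0.409 -0.091  0.093]
top blue z pct [0.054 0.074 0.089]
case top (array([ 0.45770477, -0.05376974]), (393, 374), -57.93449401855469) 1536 ray (array([ 0.52699744, -0.0100274 ]), (399, 215), -56.74989700317383)
top pale (array([0.41102127, 0.33474777]), (114, 41), -52.99250793457031) 0.034 422
top dark (array([ 0.50667746, -0.36659052]), (112, 40), -63.262332916259766) 0.034 384
top tin (array([ 0.41729526, -0.44313843]), (77, 76), -53.97087860107422) 0.083 641
side case hsv [106 157 202] P [ 0.475 -0.117  0.084]
side pale hsv [ 20  52 242] P [0.408 0.333 0.016]
side dark hsv [ 12 100 179] P [ 0.503 -0.375  0.013]
side hex hsv [ 14  38 209] P [ 0.444 -0.18  -0.002]
side tin hsv [  0   0 255] P [ 0.408 -0.473  0.073]
side handle hsv [124   8 242] P [ 0.403 -0.098  0.094]
side blue z pct [0.011 0.047 0.086]
case top (array([ 0.50966339, -0.50725043]), (1426, 375), 89.33301544189453) 1020 ray (array([ 0.50684619, -0.0241214 ]), (458, 249), -58.02286911010742)
side pale (array([0.4014314 , 0.33143863]), (113, 45), -52.464691162109375) 0.033 206
side dark (array([ 0.50058563, -0.36936807]), (109, 43), -63.514442443847656) 0.031 500
side tin (array([ 0.41221588, -0.4497395 ]), (80, 74), 83.91395568847656) 0.079 1032
```

View pics/ct.png

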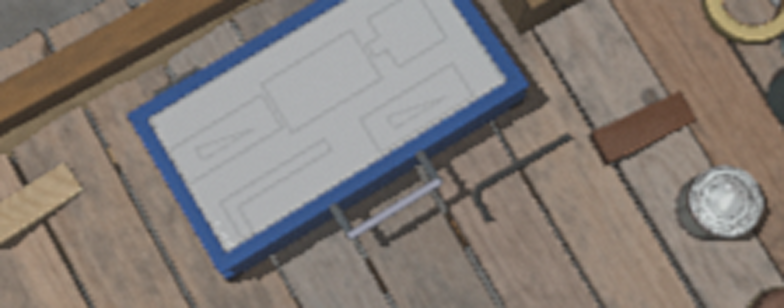

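Crop: the lid is slightly ajar, with its bar at about z 0.09. The hex key's corner is at px (361,217), the arm end at (394,199) and the foot tip at (365,228). Next I fit the lid plane and plan the first move.

```bash
cat >> h.py <<'E'
def Rt(yaw,tilt=0,td=0):
    """tool down, tool y at yaw deg; fingers tilted by tilt deg towards world direction td deg"""
    y=np.radians(yaw); Y=np.array([np.cos(y),np.sin(y),0]); Z=np.array([0,0,-1.]); R=np.c_[np.cross(Y,Z),Y,Z]
    a=np.radians(td); ax=np.cross([0,0,-1],[np.cos(a),np.sin(a),0]); return Ro.from_rotvec(np.radians(tilt)*ax).as_matrix()@R
def now():
    s=ctrl.get_state(); return np.array(s['position']),Ro.from_rotvec(s['tool_rot']).as_matrix()
def rows(p1,R1,p0=None,R0=None,n=None):
    """print rows (mm, deg) from pose 0 to pose 1"""
    if p0 is None: p0,R0=now()
    rv=Ro.from_matrix(R0.T@R1).as_rotvec(degrees=True); dp=np.asarray(p1)-p0
    n=n or max(1,int(np.ceil(max(np.linalg.norm(dp)/.060,np.linalg.norm(rv)/10.5)))); R=R0
    print('n',n,'turn',(rv/n).round(1).tolist(),'total',rv.round(1))
    for i in range(n):
        print('  ',(R.T@dp/n).round(4).tolist()); R=R@Ro.from_rotvec(rv/n,degrees=True).as_matrix()
        if np.linalg.norm(rv)<.5: break
E
cat > m2.py <<'E'
from m1 import T,S
from h import *
for n,c in (('top',T),('side',S)):
    hsv=cv2.cvtColor(c[0],cv2.COLOR_BGR2HSV).astype(int); P=cloud(c)
    m=(hsv[...,0]>100)&(hsv[...,0]<125)&(hsv[...,1]>130)
    v,u=np.where(m&(np.hypot(P[...,0]-.52,P[...,1]+.01)<.28)&(P[...,2]>.05)); Q=P[v,u]
    for _ in range(6):
        A=np.c_[Q[:,:2],np.ones(len(Q))]; k=np.linalg.lstsq(A,Q[:,2],rcond=None)[0]; r=abs(A@k-Q[:,2]); Q=Q[r<max(.004,np.percentile(r,85))]
    g=np.hypot(*k[:2]); print(n,len(Q),'tilt',np.arctan(g),'dir to hinge deg',np.degrees(np.arctan2(-k[1],-k[0])),'res',r.std())
    print(' rect',rect(Q),'z range',Q[:,2].min().round(3),Q[:,2].max().round(3))
    y=np.radians(32.5); ex=np.array([np.cos(y),np.sin(y)]); ey=np.array([-ex[1],ex[0]])
    # handle: points above bench in front of lid edge
    s0=(Q[:,:2]@ex).min(); W=P.reshape(-1,3); W=W[(abs(W[:,2]-.09)<.02)]; d=W[:,:2]@ex-s0
    H=W[(d<-.02)&(d>-.06)&(abs(W[:,:2]@ey-(Q[:,:2]@ey).mean())<.08)]; print(' handle',len(H),H.mean(0).round(4),rect(H))
c=T
for uv in [(361.4,217.5),(394,199),(365,228)]: print(ray(c,uv,.009).round(3))
E
python3 m2.py | grep -v hsv | tail -8
python3 - <<'E'
from h import *
rows([.395,-.105,.28],Rt(32.5))
E
```

```text
rect (array([ 0.52597992, -0.01034451]), (392, 212), -57.9924201965332) z range 0.053 0.09
 handle 154 [ 0.4056 -0.0848  0.0917] (array([ 0.40818774, -0.08212054]), (119, 21), -57.570743560791016)
side 776 tilt 0.1391301717111296 dir to hinge deg 32.405760961812234 res 0.0009730196085098465
 rect (array([ 0.52219971, -0.01340031]), (396, 220), -57.55597686767578) z range 0.051 0.088
 handle 117 [ 0.4024 -0.0954  0.0895] (array([ 0.40280743, -0.08955068]), (122, 20), -56.7687873840332)
[[ 0.434 -0.186  0.009]]
[[ 0.495 -0.291  0.009]]
[[ 0.401 -0.198  0.009]]
n 11 turn [-0.0, -0.0, -9.5] total [-1.00e-01 -1.00e-01 -1.05e+02]
   [0.0314, -0.0392, -0.0052]
   [0.0375, -0.0334, -0.0053]
   [0.0425, -0.0267, -0.0053]
   [0.0463, -0.0193, -0.0053]
   [0.0489, -0.0114, -0.0053]
   [0.0501, -0.0031, -0.0053]
   [0.0499, 0.0053, -0.0053]
   [0.0484, 0.0135, -0.0053]
   [0.0455, 0.0213, -0.0053]
   [0.0413, 0.0285, -0.0053]
   [0.036, 0.035, -0.0053]
```

```bash
python3 -m handwheel '[[0.06,0.031,-0.039,-0.005,0,0,-9.5],[0.06,0.038,-0.033,-0.005,0,0,-9.5],[0.06,0.042,-0.027,-0.005,0,0,-9.5],[0.06,0.046,-0.019,-0.005,0,0,-9.5],[0.06,0.049,-0.011,-0.005,0,0,-9.5],[0.06,0.050,-0.003,-0.005,0,0,-9.5],[0.06,0.050,0.005,-0.005,0,0,-9.5],[0.06,0.048,0.0135,-0.005,0,0,-9.5],[0.06,0.0455,0.021,-0.005,0,0,-9.5],[0.06,0.041,0.0285,-0.005,0,0,-9.5],[0.06,0.036,0.035,-0.005,0,0,-9.5],[0.06,0,0,0,0,0,0]]' 10
python3 - <<'E'
from h import *
c=cam('wrist'); cv2.imwrite('pics/w1.png',c[0]); T=cam('top'); cv2.imwrite('pics/t1.png',T[0])
p,R=now(); print(p.round(4)); print(R.round(3)); print(proj(c,[[.404,-.087,.09]]))
print(ctrl.get_state()['joint_positions'])
E
```

```text
time: 1.6
position: [0.3983, -0.1041, 0.278]
tool_rot: [1.512, 2.753, -0.0]
ft_force: [-0.3, -0.4, -0.4]
grip_width: 0.689
grip_force: 0.0
[ 0.3968 -0.108   0.2773]
[[-0.53   0.848 -0.001]
 [ 0.848  0.53  -0.001]
 [-0.    -0.001 -1.   ]]
[[331.54570592 162.72795519]]
[ 0.85057579 -0.22708538 -0.54353664  1.88508463 -0.11656914  1.45292424
  0.89032736]
```

View pics/w1.png

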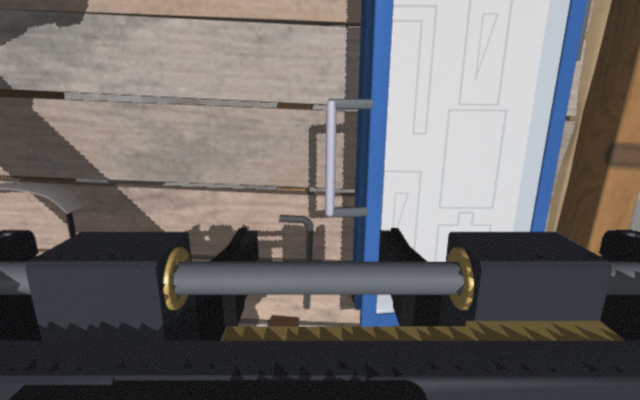

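Wrist view: the bar runs from (331,100) to (331,214), within 6 px of my estimate. The hex key's corner is at (308,220). I approach the bar now.

Run:
```python
from h import *
c=cam('wrist'); im=c[0]
g=im.min(2).astype(int); 
v,u=np.where((g[95:220,322:342]>130)); 
b=np.c_[u+322,v+95]; print(b.min(0),b.max(0),b.mean(0))
B=ray(c,[[331,100],[331,214],[331,157]],.0915); print(B.round(4), np.degrees(np.arctan2(*(B[0]-B[1])[1::-1])))
h=B[2]; R=Rt(32.3,8,212.3); p0,R0=now()
up=h+R[:,2]*-.15; rows(up,R); print('down',(.15+.012))
```

```text
[322  95] [341 219] [331.62415409 154.76002082]
[[ 0.3691 -0.0401  0.0915]
 [ 0.4305 -0.1364  0.0915]
 [ 0.3985 -0.0862  0.0915]] 122.53384883572414
n 1 turn [8.0, -0.0, -0.4] total [ 8.  -0.  -0.4]
   [0.0183, 0.0345, 0.0371]
down 0.162
```

```bash
python3 -m handwheel '[[0.024,0.018,0.034,0.037,8,0,-0.4],[0.024,0,0,0,0,0,0],[0.024,0,0,0.03,0,0,0],[0.024,0,0,0.03,0,0,0],[0.024,0,0,0,0,0,0]]' 10
python3 - <<'E'
from h import *
p,R=now(); h=np.array([.3985,-.0862,.0915]); print((R.T@(h-p)).round(4)); print(R.round(2).tolist())
c=cam('wrist'); cv2.imwrite('pics/w2.png',c[0])
P=cloud(c); W=P.reshape(-1,3); 
W=W[(np.hypot(*(W[:,:2]-h[:2]).T)<.08)&(W[:,2]>.075)&(W[:,2]<.11)]
ex=np.array([np.cos(np.radians(32.3)),np.sin(np.radians(32.3))]); d=(W[:,:2]-h[:2])@ex; q=W[(abs(d)<.015)]; print(len(q),rect(q),q[:,2].max(), np.median(q,0).round(4))
E
```

```text
time: 2.38
position: [0.407, -0.0806, 0.1794]
tool_rot: [-1.481, -2.682, 0.189]
ft_force: [-0.8, 0.1, -0.2]
grip_width: 0.294
grip_force: 0.0
[-0.0006  0.0024  0.0885]
[[-0.53, 0.84, -0.12], [0.85, 0.53, -0.07], [0.0, -0.14, -0.99]]
2017 (array([ 0.39949823, -0.07977649]), (108, 16), -60.929168701171875) 0.09491858143569648 [ 0.3949 -0.0738  0.092 ]
```

View pics/w2.png

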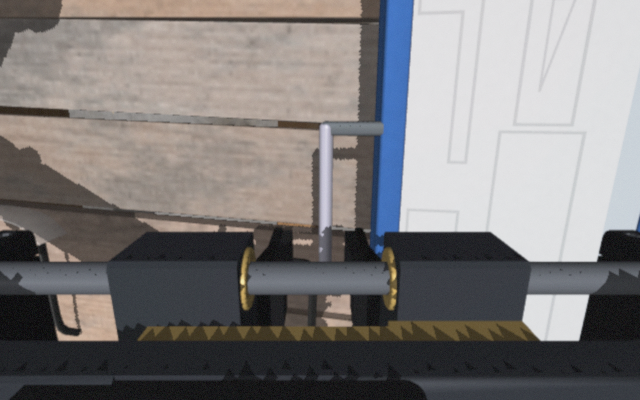

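The bar lies midway between the fingers at px 325, so I descend and grip.

```bash
python3 -m handwheel '[[0.024,0,0.002,0.05,0,0,0],[0.024,0,0,0.04,0,0,0],[0.024,0,0,0.01,0,0,0],[0.024,0,0,0,0,0,0],[0.0,0,0,0,0,0,0],[0.0,0,0,0,0,0,0],[0.0,0,0,0,0,0,0]]' 12
python3 - <<'E'
from h import *
p,R=now(); print(p)
# arc in tool frame from measured pose; hinge
ex=np.array([np.cos(np.radians(32.3)),np.sin(np.radians(32.3)),0]); b=p-R[:,2]*.012
L=.254; z0=.052; th=np.arcsin((b[2]-z0)/L); hin=b+ex*L*np.cos(th); hin[2]=z0; print('bar',b,'th',th,'hinge',hin)
prev=b
for i,t in enumerate(np.arange(th+.07,.93,.07)):
    q=hin-ex*L*np.cos(t)+np.array([0,0,L*np.sin(t)]); print(round(t,3),(R.T@(q-prev)).round(4)); prev=q
E
```

```text
time: 3.3
position: [0.4002, -0.0858, 0.0827]
tool_rot: [-1.48, -2.69, 0.188]
ft_force: [1.1, -1.0, 0.8]
grip_width: 0.111
grip_force: 12.0
[ 0.40020145 -0.08575403  0.08272073]
bar [ 0.40159058 -0.08485294  0.09460594] th 0.16853667730263108 hinge [0.61324512 0.0489495  0.052     ]
0.239 [-0.      0.0012 -0.0177]
0.309 [-0.      0.0024 -0.0176]
0.379 [-0.      0.0036 -0.0174]
0.449 [-0.      0.0048 -0.0171]
0.519 [-0.      0.006  -0.0167]
0.589 [-0.      0.0072 -0.0163]
0.659 [-0.      0.0083 -0.0157]
0.729 [-0.      0.0094 -0.0151]
0.799 [-0.      0.0104 -0.0144]
0.869 [-0.      0.0114 -0.0137]
```

```bash
python3 -m handwheel '[[0,0,0.001,-0.0177,0,0,0],[0,0,0.0025,-0.0176,0,0,0],[0,0,0.0035,-0.0174,0,0,0],[0,0,0.005,-0.017,0,0,0],[0,0,0.006,-0.0167,0,0,0],[0,0,0.007,-0.0163,0,0,0],[0,0,0.0085,-0.0157,0,0,0],[0,0,0.0095,-0.015,0,0,0],[0,0,0.0105,-0.0144,0,0,0],[0,0,0.0115,-0.0137,0,0,0],[0,0,0,0,0,0,0]]' 12
```

```text
time: 4.68
position: [0.4702, -0.0419, 0.236]
tool_rot: [-1.48, -2.683, 0.201]
ft_force: [-9.2, -7.5, 14.9]
grip_width: 0.108
grip_force: 12.0
```

```bash
python3 -m handwheel '[[0.026,0,0,0,0,0,0],[0.026,0,0,0,0,0,0],[0.026,0,0,0,0,0,0],[0.026,0,0,-0.02,0,0,0],[0.026,0,0,-0.03,0,0,0],[0.026,0,0,-0.03,0,0,0],[0.026,0,0,0,0,0,0],[0.026,0,0,0,0,0,0],[0.026,0,0,0,0,0,0]]'; python3 -m handwheel '[[0.026,0,0,0,0,0,0],[0.026,0,0,0,0,0,0],[0.026,0,0,0,0,0,0],[0.026,0,0,0,0,0,0],[0.026,0,0,0,0,0,0],[0.026,0,0,0,0,0,0],[0.026,0,0,0,0,0,0],[0.026,0,0,0,0,0,0],[0.0,0,0,0,0,0,0],[0.0,0,0,0,0,0,0],[0.0,0,0,0,0,0,0],[0.0,0,0,0,0,0,0]]'
cat > lid.py <<'E'
from h import *
def lid(n):
    c=cam(n); hsv=cv2.cvtColor(c[0],cv2.COLOR_BGR2HSV).astype(int); P=cloud(c)
    m=(hsv[...,0]>100)&(hsv[...,0]<125)&(hsv[...,1]>130)
    Q=P[m&(np.hypot(P[...,0]-.52,P[...,1]+.01)<.35)&(P[...,2]>.07)&(P[...,2]<.45)]
    ex=np.array([np.cos(np.radians(32.3)),np.sin(np.radians(32.3))]); h=np.array([.613,.049])
    d=-(Q[:,:2]-h)@ex; print(n,len(Q),'angle',np.median(np.arctan2(Q[:,2]-.052,d)).round(3),'zmax',np.percentile(Q[:,2],99).round(3)); return c
if __name__=='__main__':
    for n in('top','side'): c=lid(n); cv2.imwrite(f'pics/{n}_lid.png',c[0])
    print(now()[0])
E
python3 lid.py
```

```text
time: 5.8
position: [0.4814, -0.0331, 0.3108]
tool_rot: [-1.478, -2.687, 0.189]
ft_force: [-0.3, 0.5, -0.7]
grip_width: 0.301
grip_force: 0.0
time: 7.3
position: [0.482, -0.0331, 0.3119]
tool_rot: [-1.479, -2.688, 0.188]
ft_force: [0.2, 0.3, 0.2]
grip_width: 0.018
grip_force: 0.0
top 504 angle 0.866 zmax 0.215
side 149 angle 0.818 zmax 0.33
[ 0.48201578 -0.03313817  0.31190196]
```

View pics/side_lid.png

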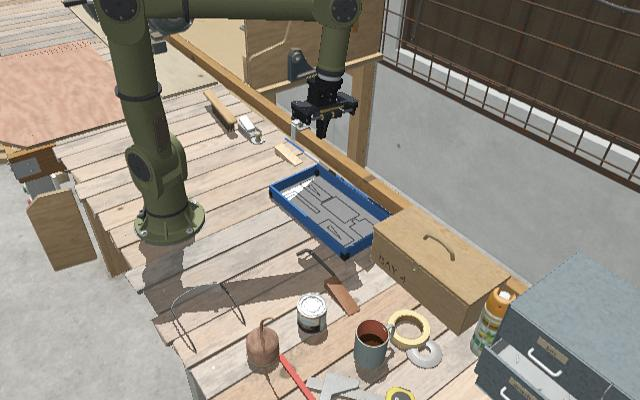

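Side view: the lid is held half-open, seen edge-on (measured about 0.86 rad), and two seconds have passed. No other kit tools are in view. Next I push the bar back with shut fingers.

Run:
```python
from h import *
ex=np.array([np.cos(np.radians(32.3)),np.sin(np.radians(32.3)),0]); hin=np.array([.613,.049,.052]); R=Rt(32.3); k=np.array([0,0,1.])
f=lambda t,o=.020: hin-ex*.254*np.cos(t)+k*.254*np.sin(t)-ex*o-k*.018
p,R0=now(); a=f(.86,.045); up=a.copy(); up[2]=p[2]
rows(up,R); rows(a,R,up,R); rows(f(.86,.022),R,a,R)
prev=f(.86,.022)
for t in np.linspace(.86,1.88,13)[1:]:
    q=f(t); print(t.round(2),(R.T@(q-prev)).round(4),q.round(3)); prev=q
```

```text
n 1 turn [-8.0, -0.0, 0.1] total [-8.  -0.   0.1]
   [-0.0005, -0.0556, 0.0078]
n 2 turn [0.0, 0.0, 0.0] total [0. 0. 0.]
   [0.0, 0.0, 0.0427]
n 1 turn [0.0, 0.0, 0.0] total [0. 0. 0.]
   [-0.0, 0.023, 0.0]
0.94 [ 0.      0.0189 -0.0134] [ 0.47  -0.041  0.24 ]
1.03 [-0.      0.018  -0.0119] [ 0.486 -0.032  0.252]
1.12 [ 0.      0.019  -0.0103] [ 0.502 -0.021  0.262]
1.2 [-0.      0.0198 -0.0087] [ 0.518 -0.011  0.271]
1.28 [ 0.      0.0204 -0.007 ] [0.536 0.    0.278]
1.37 [-0.      0.0209 -0.0052] [0.553 0.011 0.283]
1.46 [ 0.      0.0213 -0.0034] [0.571 0.023 0.286]
1.54 [ 0.      0.0215 -0.0016] [0.589 0.034 0.288]
1.62 [0.     0.0216 0.0003] [0.608 0.046 0.288]
1.71 [0.     0.0215 0.0021] [0.626 0.057 0.286]
1.8 [-0.      0.0212  0.0039] [0.644 0.068 0.282]
1.88 [0.     0.0208 0.0057] [0.661 0.08  0.276]
```

```bash
python3 -m handwheel '[[0,0,-0.055,0.008,-8,0,0],[0,0,0,0,0,0,0],[0,0,0,0.043,0,0,0],[0,0,0,0.043,0,0,0],[0,0,0.011,0,0,0,0],[0,0,0.012,0,0,0,0],[0,0,0,0,0,0,0]]' && python3 -m handwheel '[[0,0,0.019,-0.0134,0,0,0],[0,0,0.018,-0.012,0,0,0],[0,0,0.019,-0.0103,0,0,0],[0,0,0.02,-0.0087,0,0,0],[0,0,0.0205,-0.007,0,0,0],[0,0,0.021,-0.0052,0,0,0],[0,0,0.0213,-0.0034,0,0,0],[0,0,0.0215,-0.0016,0,0,0],[0,0,0.0215,0.0003,0,0,0],[0,0,0.0215,0.002,0,0,0],[0,0,0.021,0.004,0,0,0],[0,0,0,0,0,0,0]]'; python3 lid.py
```

```text
time: 8.28
position: [0.4584, -0.0481, 0.2278]
tool_rot: [-1.507, -2.747, 0.017]
ft_force: [-2.8, -0.1, 2.0]
grip_width: 0.002
grip_force: 1.4
time: 9.78
position: [0.6484, 0.0735, 0.2781]
tool_rot: [-1.507, -2.745, 0.012]
ft_force: [-0.2, -0.3, 0.5]
grip_width: 0.009
grip_force: 0.0
top 231 angle 1.81 zmax 0.264
side 899 angle 1.778 zmax 0.259
[0.64739736 0.07242449 0.27843784]
```

```bash
python3 -m handwheel '[[0,0,0.018,0.005,0,0,0],[0,0,0.014,0.004,0,0,0],[0,0,0,0,0,0,0],[0,0,-0.05,-0.005,0,0,0],[0.06,0,-0.03,-0.04,0,0,0],[0.06,-0.04,-0.03,-0.04,0,0,0],[0.06,-0.05,-0.0,-0.03,0,0,0],[0.06,-0.02,0,0,0,0,0],[0.06,0,0,0,0,0,0],[0.06,0,0,0,0,0,0]]'
python3 - <<'E'
from lid import *
c=lid('wrist'); cv2.imwrite('pics/w3.png',c[0]); np.savez('w3.npz',im=c[0],d=c[1],K=c[2],R=c[3],t=c[4]); print(now()[0])
lid('top')
E
```

```text
time: 11.12
position: [0.6407, -0.0586, 0.3825]
tool_rot: [-1.503, -2.745, 0.016]
ft_force: [0.6, -0.1, 1.0]
grip_width: 0.603
grip_force: 0.0
wrist 4433 angle 1.921 zmax 0.252
[ 0.64066929 -0.05842787  0.38280188]
top 208 angle 1.932 zmax 0.255
```

View pics/w3.png

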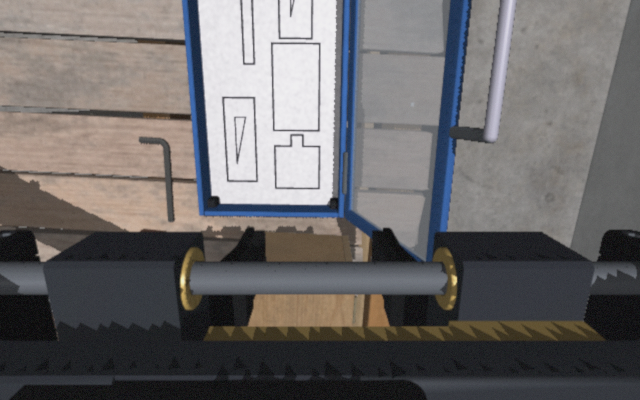

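Wrist view: the lid is at 1.93 rad. The wedge_b outline is at px (223–257, 97–181), the block at (272–320, 43–130) and the tape at (275–320, 135–188). The hex key lies at (170,140)–(172,220) with its foot at (140,140). I shift left for a second view with everything in it.

```bash
python3 -m handwheel '[[0.06,0.05,-0.03,-0.01,0,0,0],[0.06,0.05,-0.03,-0.01,0,0,0],[0.06,0.04,-0.02,0,0,0,0],[0.06,0,0,0,0,0,0],[0.06,0,0,0,0,0,0]]' >/dev/null
cat > sp.py <<'E'
from h import *
def spots(c,vis=None):
    im=c[0]; g=cv2.cvtColor(im,cv2.COLOR_BGR2GRAY); P=cloud(c); hsv=cv2.cvtColor(im,cv2.COLOR_BGR2HSV)
    floor=(g>150)&(hsv[...,1]<40); floor=cv2.morphologyEx(floor.astype(np.uint8),cv2.MORPH_CLOSE,np.ones((9,9)))
    big=blob(floor,(floor.shape[1]*.42,100)); fm=np.zeros_like(floor); fm[big[:,1],big[:,0]]=1; fm=cv2.erode(fm,np.ones((3,3)))
    line=((g<120)&(fm>0)).astype(np.uint8)
    n,l,st,ce=cv2.connectedComponentsWithStats(line,connectivity=8)
    for i in range(1,n):
        if st[i,4]<60: continue
        v,u=np.where(l==i); r=rect(ray(c,np.c_[u,v],.006)); z=P[v,u,2]
        print(st[i,:4],'c',r[0].round(4),r[1],'yaw',round(r[2],1),'zdepth',np.median(z[z!=0]).round(4))
    return line
if __name__=='__main__':
    z=np.load('w3.npz'); a=[z[k] for k in ['im','d','K','R','t']]; spots(a); print()
    c=cam('wrist'); cv2.imwrite('pics/w4.png',c[0]); np.savez('w4.npz',im=c[0],d=c[1],K=c[2],R=c[3],t=c[4]); spots(c); print(now()[0])
E
python3 sp.py
```

```text
[223  97  32  20] c [ 0.5005 -0.0695] (47, 27) yaw 29.1 zdepth 0.0077

[277  62  34  13] c [0.3988 0.0923] (50, 17) yaw 32.4 zdepth 0.0075
[281 184  30  45] c [ 0.5147 -0.0917] (77, 48) yaw -56.6 zdepth 0.0078
[0.49941938 0.01391604 0.40465983]
```

View pics/w4.png

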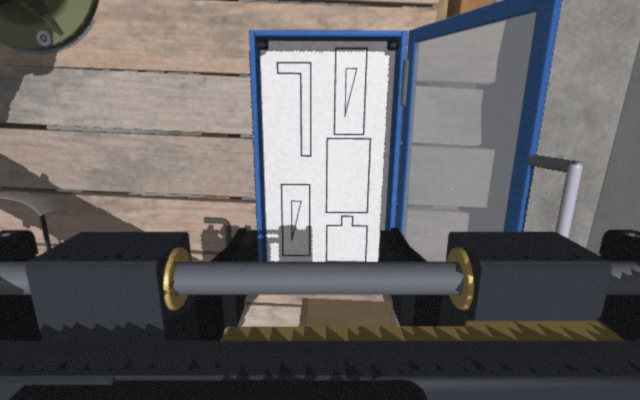

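All outlines are visible in this view: hex L at (277–312, 62–156), wedge_a at (335–367, 48–134), wedge_b at (281–311, 184–256). My line threshold was too hard, so I switch to a black-hat filter.

```bash
cat > sp2.py <<'E'
from h import *
res={}
for f,poly in (('w4',[(260,46),(389,46),(382,262),(262,262)]),('w3',[(200,0),(338,0),(332,206),(206,206)])):
    z=np.load(f+'.npz'); c=[z[k] for k in ['im','d','K','R','t']]; g=cv2.cvtColor(c[0],cv2.COLOR_BGR2GRAY); P=cloud(c)
    bh=cv2.morphologyEx(g,cv2.MORPH_BLACKHAT,np.ones((7,7))); m=np.zeros_like(g); cv2.fillPoly(m,[np.array(poly)],1)
    n,l,st,ce=cv2.connectedComponentsWithStats(((bh>35)&(m>0)).astype(np.uint8))
    for i in range(1,n):
        if st[i,4]<40: continue
        v,u=np.where(l==i); r=rect(ray(c,np.c_[u,v],.006)); print(f,st[i,:4],'c',r[0].round(4),r[1],'yaw',round(r[2],1),'z',np.median(P[v,u,2]).round(4))
E
python3 sp2.py
```

```text
w4 [333  47  35  89] c [0.4898 0.1084] (129, 50) yaw -57.9 z 0.0075
w4 [276  61  36  96] c [0.4316 0.0402] (143, 53) yaw -57.8 z 0.0075
w4 [344  68  14  49] c [0.4905 0.1087] (71, 18) yaw -58.1 z 0.0074
w4 [261 123  18 116] c [ 0.4571 -0.0814] (193, 28) yaw -58.0 z 0.0292
w4 [325 137  47  77] c [ 0.5593 -0.0021] (126, 72) yaw -57.9 z 0.0075
w4 [280 183  32  73] c [ 0.528  -0.1117] (128, 51) yaw -57.3 z 0.0076
w4 [290 200  12  40] c [ 0.527  -0.1118] (70, 17) yaw -60.9 z 0.0074
w4 [325 215  43  47] c [ 0.6176 -0.0927] (83, 72) yaw -58.7 z 0.0073
w4 [270 237   9   7] c [ 0.5152 -0.1623] (15, 10) yaw 40.4 z 0.0069
w3 [240   0  16  65] c [0.4623 0.0247] (84, 19) yaw -57.9 z 0.0076
w3 [278   0  36  40] c [0.5105 0.0752] (50, 50) yaw -57.6 z 0.0076
w3 [290   0   5  17] c [0.4988 0.0855] (20, 6) yaw -58.5 z 0.0075
w3 [271  42  50  90] c [ 0.5588 -0.0023] (125, 72) yaw -57.5 z 0.0076
w3 [222  96  36  87] c [ 0.528  -0.1129] (131, 50) yaw -57.9 z 0.0076
w3 [234 116  13  48] c [ 0.5217 -0.1144] (73, 18) yaw -70.5 z 0.0075
w3 [274 134  47  56] c [ 0.618  -0.0946] (86, 72) yaw -57.3 z 0.0074
```

Both views agree: wedge_a (0.490, 0.108), wedge_b (0.528, −0.112), hex (0.432, 0.040), yaw −57.9°, floor depth about 7 mm. Next is the hex key.

```bash
cat > hex.py <<'E'
from h import *
def hexm(c,box,thr=75):
    u0,v0,u1,v1=box; g=cv2.cvtColor(c[0],cv2.COLOR_BGR2GRAY); P=cloud(c)
    bh=cv2.morphologyEx(g,cv2.MORPH_BLACKHAT,np.ones((15,15))); m=np.zeros_like(g,bool); m[v0:v1,u0:u1]=(g[v0:v1,u0:u1]<thr)&(bh[v0:v1,u0:u1]>25)
    n,l,st,ce=cv2.connectedComponentsWithStats(m.astype(np.uint8)); i=1+st[1:,4].argmax(); v,u=np.where(l==i)
    Q=ray(c,np.c_[u,v],.007); r=rect(Q); z=P[v,u,2]
    print('box',st[i],'c',r[0].round(4),r[1],'yaw',round(r[2],1),'z',np.percentile(z,[10,50,90]).round(3)); return r,Q
if __name__=='__main__':
    z=np.load('w3.npz'); c=[z[k] for k in ['im','d','K','R','t']]; hexm(c,(125,125,190,226))
    z=np.load('top0.npz'); c=[z[k] for k in ['im','d','K','R','t']]; hexm(c,(350,190,402,234),90)
    rows([.565,-.14,.36],Rt(30))
E
python3 hex.py
```

```text
box [165 141  25  80 199] c [ 0.478  -0.2227] (127, 34) yaw -60.0 z [-0.032  0.008  0.009]
box [350 190  45  44 523] c [ 0.4543 -0.2209] (141, 140) yaw 89.8 z [-0.014  0.003  0.051]
n 3 turn [-0.3, -0.1, 0.8] total [-0.8 -0.2  2.4]
   [-0.0551, -0.0088, 0.0148]
   [-0.0552, -0.0081, 0.0148]
   [-0.0553, -0.0074, 0.0149]
```

```bash
python3 -m handwheel '[[0.06,-0.046,-0.027,0.011,0,0,0],[0.06,-0.046,-0.027,0.011,0,0,0],[0.06,-0.046,-0.027,0.011,0,0,0],[0.06,-0.046,-0.027,0.011,0,0,0],[0.06,-0.046,-0.027,0.011,0,0,0],[0.06,-0.046,-0.027,0.011,0,0,0],[0.06,0,0,0,0,0,0],[0.06,0,0,0,0,0,0]]' >/dev/null
python3 - <<'E'
from h import *
c=cam('wrist'); cv2.imwrite('pics/w5.png',c[0]); np.savez('w5.npz',im=c[0],d=c[1],K=c[2],R=c[3],t=c[4])
print(now()[0],proj(c,[[.46,-.24,.007]]))
T=cam('top'); P=cloud(T); np.savez('top1.npz',im=T[0],d=T[1],K=T[2],R=T[3],t=T[4])
E
```

```text
[ 0.5103716  -0.30465463  0.33974179] [[316.02125369  94.11915412]]
```

View pics/w5.png

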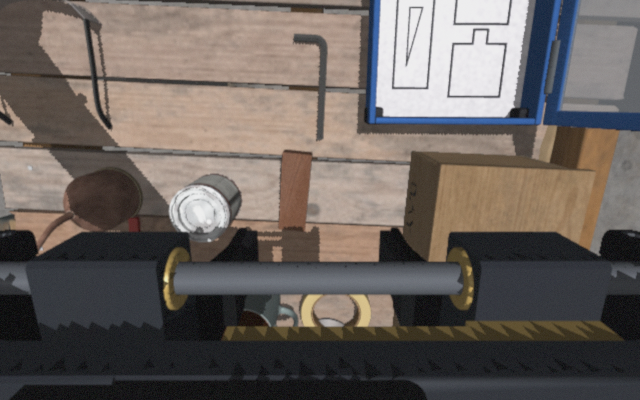

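Wrist view: hex arm (322,38)–(321,138) with its foot end at (293,39), and the dark wedge at (282–310, 150–230), both clear. The tin is at (205,205).

```bash
cat > m5.py <<'E'
from h import *
z=np.load('w5.npz'); c=[z[k] for k in ['im','d','K','R','t']]; im=c[0]; P=cloud(c); hsv=cv2.cvtColor(im,cv2.COLOR_BGR2HSV).astype(int); g=cv2.cvtColor(im,cv2.COLOR_BGR2GRAY).astype(int)
print('hexpix',g[90,314:330],'sat',hsv[90,314:330,1])
def comp(m,box,zp):
    u0,v0,u1,v1=box; k=np.zeros(g.shape,np.uint8); k[v0:v1,u0:u1]=m[v0:v1,u0:u1]
    n,l,st,ce=cv2.connectedComponentsWithStats(k); i=1+st[1:,4].argmax(); v,u=np.where(l==i); Q=ray(c,np.c_[u,v],zp); r=rect(Q); zz=P[v,u,2]
    print(st[i],'c',r[0].round(4),r[1],'yaw',round(r[2],1),'z',np.percentile(zz,[5,50,95]).round(4)); return Q,zz
comp((hsv[...,1]<35)&(g<120),(288,30,332,145),.008)
comp((P[...,2]>.004)&(P[...,2]<.02),(288,30,332,145),.008)
Q,zz=comp((P[...,2]>.005)&(P[...,2]<.05),(270,143,320,236),.015)
v,u=np.where((P[...,2]>.005)&(P[...,2]<.05)&(np.mgrid[:400,:640][0]>143)&(np.mgrid[:400,:640][0]<236)&(np.mgrid[:400,:640][1]>270)&(np.mgrid[:400,:640][1]<320))
W=P[v,u]; print('wedge cloud',rect(W),W[:,2].max()); 
for a in (150,165,180,195,210,225): print(a,P[a,296].round(3))
E
python3 m5.py
```

```text
hexpix [ 72  71  70  72  68  74  76  79  76  75  72  88 113 120 120 119] sat [85 93 82 69 57 23 10  3  7  3  4  8 13  8 10 11]
[294  34  38 106 828] c [ 0.4581 -0.2279] (139, 39) yaw -44.4 z [0.0005 0.0092 0.0113]
[294  34  34 106 858] c [ 0.4587 -0.228 ] (140, 40) yaw -44.3 z [0.0071 0.0092 0.0112]
[ 279  150   34   82 2205] c [ 0.5056 -0.37  ] (117, 41) yaw -62.9 z [0.0064 0.0187 0.0294]
wedge cloud (array([ 0.50685315, -0.372069  ]), (120, 40), -63.3194694519043) 0.03186796510986641
150 [ 0.477 -0.32   0.001]
165 [ 0.487 -0.333  0.027]
180 [ 0.499 -0.353  0.021]
195 [ 0.51  -0.372  0.016]
210 [ 0.522 -0.392  0.013]
225 [ 0.535 -0.414  0.007]
```

Run:
```python
from h import *
z=np.load('w5.npz'); c=[z[k] for k in ['im','d','K','R','t']]; P=cloud(c)
m=(P[...,2]>.004)&(P[...,2]<.02); m[:30]=0;m[145:]=0;m[:,:288]=0;m[:,332:]=0
v,u=np.where(m); Q=ray(c,np.c_[u,v],.009)
A=Q[v>52][:,:2]; o=A.mean(0); d=np.linalg.svd(A-o)[2][0]; d=d if d[1]<0 else -d  # hex +y dir (foot->end)
x=np.array([d[1],-d[0]]); x = x if ((Q[v<44][:,:2]-o)@x).mean()>0 else -x
s=(Q[:,:2]-o)@d; e=(Q[:,:2]-o)@x; print('yaw y',np.degrees(np.arctan2(d[1],d[0])),'x',np.degrees(np.arctan2(x[1],x[0])),'len',s.min(),s.max(),'x ext',e.min(),e.max(),'A mean',o)
arm=e[v>52]; org=o+d*(s.min()+s.max())/2+x*(np.median(arm)+.0175); print('origin',org,'armmid',org-x*.0175)
g=org-x*.0175; print('grip',g)
yaw=np.degrees(np.arctan2(d[1],d[0]))+90
rows([g[0],g[1],.12],Rt(yaw)); print(yaw)
```

```text
yaw y -60.08028470653118 x -150.0802847065312 len -0.07612621929026685 0.057457034920419967 x ext -0.0042788881676825334 0.0395695671513131 A mean [ 0.46811501 -0.23802815]
origin [ 0.44827806 -0.23867402] armmid [ 0.46344576 -0.22994527]
grip [ 0.46344576 -0.22994527]
n 4 turn [-0.2, -0.1, 0.7] total [-0.8 -0.2  2.6]
   [0.0217, 0.0008, 0.0551]
   [0.0218, 0.0004, 0.0551]
   [0.0219, -0.0, 0.0551]
   [0.0219, -0.0005, 0.0551]
29.91971529346882
```

```bash
python3 -m handwheel '[[0.04,0.0217,0.001,0.055,0,0,0.7],[0.04,0.0217,0.0005,0.055,0,0,0.7],[0.04,0.0217,0,0.055,0,0,0.7],[0.04,0.0217,0,0.055,0,0,0.5],[0.04,0,0,0,0,0,0],[0.04,0,0,0,0,0,0]]' 30 >/dev/null
python3 - <<'E'
from h import *
p,R=now(); print(p); rows([.4634,-.230,.004],Rt(29.9),n=1)
E
```

```text
[ 0.46472726 -0.23243313  0.12300405]
n 1 turn [-0.7, 0.0, -0.0] total [-0.7  0.  -0. ]
   [0.0029, 0.0015, 0.119]
```

```bash
python3 -m handwheel '[[0.04,0.002,0.0015,0.055,0,0,0],[0.04,0.001,0,0.045,0,0,0],[0.04,0,0,0.0165,0,0,0],[0.04,0,0,0,0,0,0],[0,0,0,0,0,0,0],[0,0,0,0,0,0,0],[0,0,0,0,0,0,0],[0,0,0,0,0,0,0],[0,0,0,-0.05,0,0,0],[0,0,0,-0.05,0,0,0],[0,0,0,0,0,0,0]]' 30
python3 - <<'E'
from h import *
p,R=now(); 
# current key: y axis yaw -60 grip at arm mid; wanted spot
d=np.radians(-57.9); y=np.array([np.cos(d),np.sin(d)]); x=np.array([y[1],-y[0]]); print('x dir',np.degrees(np.arctan2(x[1],x[0])))
tgt=np.array([.4316,.0402])-x*.0175; print(tgt)
q=np.r_[tgt,.12]; rows(q,Rt(32.1))
c=cam('wrist'); cv2.imwrite('pics/w6.png',c[0])
E
```

```text
time: 15.12
position: [0.4651, -0.2298, 0.1081]
tool_rot: [-1.574, -2.717, 0.018]
ft_force: [0.4, -0.2, -1.6]
grip_width: 0.094
grip_force: 30.0
x dir -147.9
[0.44642463 0.04949948]
n 5 turn [-0.1, 0.0, -0.5] total [-0.6  0.2 -2.3]
   [0.0503, 0.0245, -0.0029]
   [0.0501, 0.0249, -0.0028]
   [0.0499, 0.0253, -0.0027]
   [0.0497, 0.0257, -0.0026]
   [0.0495, 0.0261, -0.0025]
```

View pics/w6.png

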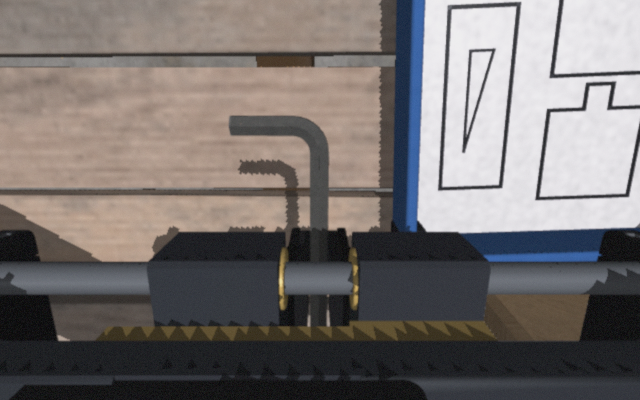

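Hex key held straight along the tool. I carry it over its outline.

```bash
python3 -m handwheel '[[0,0.05,0.0245,-0.003,0,0,-0.5],[0,0.05,0.025,-0.003,0,0,-0.5],[0,0.05,0.0253,-0.003,0,0,-0.5],[0,0.05,0.0257,-0.003,0,0,-0.5],[0,0.0495,0.026,-0.003,0,0,-0.5],[0,0,0,0,0,0,0],[0,0,0,0,0,0,0]]' 30
python3 - <<'E'
from h import *
p,R=now(); rows([.4464,.0495,.0145],Rt(32.1),n=1); print(p,ctrl.get_state()['joint_positions'])
E
```

```text
time: 16.05
position: [0.4422, 0.05, 0.117]
tool_rot: [-1.509, -2.742, 0.019]
ft_force: [-0.2, -1.0, -1.4]
grip_width: 0.092
grip_force: 30.0
n 1 turn [-0.9, -0.2, 0.2] total [-0.9 -0.2  0.2]
   [-0.0031, 0.0049, 0.1024]
[0.44223206 0.04995295 0.11696912] [ 0.7904279   0.01955792 -0.95808839  2.02755499  0.02020372  1.11930324
  0.38780448]
```

```bash
python3 -m handwheel '[[0,-0.003,0.005,0.05,0,0,0],[0,0,0,0.035,0,0,0],[0,0,0,0.015,0,0,0],[0,0,0,0,0,0,0]]' 30; python3 -c "
from h import *
p,R=now(); print(p); rows([.4464,.0495,.0145],Rt(32.1),n=1)"
```

```text
time: 16.55
position: [0.4468, 0.0495, 0.0172]
tool_rot: [-1.511, -2.74, 0.018]
ft_force: [0.1, -0.1, -0.3]
grip_width: 0.094
grip_force: 30.0
[0.44681661 0.04953048 0.0171691 ]
n 1 turn [-0.9, -0.3, 0.2] total [-0.9 -0.3  0.2]
   [0.0002, -0.0003, 0.0027]
```

```bash
python3 -m handwheel '[[0,0,0,0.003,0,0,0],[0,0,0,0,0,0,0],[0.03,0,0,0,0,0,0],[0.03,0,0,0,0,0,0],[0.03,0,0,0,0,0,0],[0.03,0,0,-0.02,0,0,0],[0.06,0,0,-0.06,0,0,0],[0.06,0,0,-0.06,0,0,0],[0.06,0,0,-0.06,0,0,0],[0.06,0,0,0,0,0,0]]' 30; python3 -c "
from h import *
p,R=now(); print(p); rows([.507,-.371,.20],Rt(26.8))"
```

```text
time: 17.8
position: [0.4534, 0.0515, 0.2196]
tool_rot: [-1.515, -2.751, 0.013]
ft_force: [-0.2, -0.9, -0.9]
grip_width: 0.662
grip_force: 0.0
[0.45344864 0.05148789 0.21958078]
n 8 turn [-0.1, 0.0, 0.7] total [-0.4  0.2  5.5]
   [-0.0482, -0.0226, 0.0028]
   [-0.0485, -0.022, 0.0027]
   [-0.0487, -0.0214, 0.0027]
   [-0.049, -0.0208, 0.0027]
   [-0.0492, -0.0202, 0.0026]
   [-0.0495, -0.0196, 0.0026]
   [-0.0497, -0.019, 0.0025]
   [-0.0499, -0.0184, 0.0025]
```

```bash
python3 -m handwheel '[[0.06,-0.05,-0.0226,-0.003,0,0,0.6],[0.06,-0.055,-0.022,-0.003,0,0,0.6],[0.06,-0.055,-0.0214,-0.003,0,0,0.6],[0.06,-0.056,-0.0208,-0.003,0,0,0.6],[0.06,-0.056,-0.0202,-0.003,0,0,0.6],[0.06,-0.056,-0.0196,-0.003,0,0,0.6],[0.06,-0.056,-0.019,-0.003,0,0,0.6],[0.06,-0.057,-0.0184,-0.003,0,0,0.6],[0.06,-0.03,0,0,0,0,0.6],[0.06,0,0,0,0,0,0],[0.06,0,0,0,0,0,0]]' 30
cat > ws.py <<'E'
from h import *
import sys
def tool(c,near,rad=.09,lo=.005,hi=.05):
    P=cloud(c); m=(P[...,2]>lo)&(P[...,2]<hi)&(np.hypot(P[...,0]-near[0],P[...,1]-near[1])<rad)&(c[1]>0)
    n,l,st,ce=cv2.connectedComponentsWithStats(m.astype(np.uint8)); i=1+st[1:,4].argmax(); W=P[l==i]
    v,u=np.where(l==i); r=rect(W); z=W[:,2]; print('px',st[i],'c',r[0].round(4),r[1],'yaw',round(r[2],1),'z',np.percentile(z,[5,50,98]).round(3),len(z)); return r,W
if __name__=='__main__':
    T=cam('top'); c=cam('wrist'); p,R=now(); print(p)
    for k,n in (('dark',(.507,-.371)),('pale',(.408,.334)),('hex',(.4464,.0495))):
        for nm,cc in (('top',T),('wrist',c)):
            try: print(k,nm,end=' '); tool(cc,n,lo=.011 if k=='hex' else .005)
            except Exception as e: print('none')
E
python3 ws.py
```

```text
time: 19.18
position: [0.5448, -0.4374, 0.2388]
tool_rot: [-1.635, -2.669, 0.015]
ft_force: [0.1, 0.7, -0.9]
grip_width: 0.69
grip_force: 0.0
[ 0.54495081 -0.43733462  0.23992791]
dark top px [400 180  38  29 452] c [ 0.5072 -0.3732] (123, 52) yaw -61.6 z [0.006 0.018 0.032] 452
dark wrist px [ 297   35   41  119 4406] c [ 0.5069 -0.3725] (119, 40) yaw -63.3 z [0.007 0.019 0.03 ] 4406
pale top px [180 209  39  31 477] c [0.4121 0.3327] (131, 44) yaw -52.0 z [0.006 0.018 0.032] 477
pale wrist none
hex top px [271 200  36  34 148] c [0.4463 0.0514] (145, 39) yaw -42.6 z [0.011 0.015 0.021] 148
hex wrist none
```

```bash
python3 -c "
from h import *
rows([.5025,-.3635,.008],Rt(26.7),n=6)"
```

```text
n 6 turn [-0.1, -0.0, 0.1] total [-0.8 -0.2  0.4]
   [0.0141, -0.0001, 0.0387]
   [0.0141, -0.0003, 0.0387]
   [0.0141, -0.0004, 0.0387]
   [0.0141, -0.0005, 0.0387]
   [0.0141, -0.0006, 0.0387]
   [0.0142, -0.0007, 0.0387]
```

```bash
python3 -m handwheel '[[0.062,0.04,0,0,-0.8,0,0.4],[0.062,0.04,0,0.02,0,0,0],[0.062,0.005,-0.002,0.06,0,0,0],[0.062,0,0,0.06,0,0,0],[0.062,0,0,0.06,0,0,0],[0.062,0,0,0.028,0,0,0],[0.062,0,0,0,0,0,0]]' 40; python3 -c "
from h import *
p,R=now();print(p);rows([.5025,-.3635,.006],Rt(26.7),n=1)"
```

```text
time: 20.15
position: [0.5035, -0.3621, 0.011]
tool_rot: [-1.648, -2.67, -0.001]
ft_force: [0.4, 0.6, -0.0]
grip_width: 0.715
grip_force: 0.0
[ 0.50350117 -0.36206743  0.01101863]
n 1 turn [-0.1, -0.2, -0.1] total [-0.1 -0.2 -0.1]
   [-0.0009, -0.0015, 0.005]
```

```bash
python3 -m handwheel '[[0.062,0,-0.0015,0.0045,0,0,0],[0.062,0,0,0,0,0,0],[0,0,0,0,0,0,0],[0,0,0,0,0,0,0],[0,0,0,0,0,0,0],[0,0,0,-0.04,0,0,0],[0,0,0,-0.06,0,0,0],[0,0,0,-0.06,0,0,0],[0,0,0,-0.04,0,0,0],[0,0,0,0,0,0,0]]' 40; python3 -c "
from h import *
p,R=now();print(p);rows([.5227,-.1035,.16],Rt(32.1))"
```

```text
time: 21.4
position: [0.505, -0.3659, 0.2112]
tool_rot: [1.651, 2.668, -0.0]
ft_force: [-0.6, -0.4, -1.0]
grip_width: 0.453
grip_force: 40.0
[ 0.50495128 -0.36590042  0.21123349]
n 5 turn [0.0, 0.0, -1.1] total [ 0.1  0.2 -5.6]
   [0.0454, 0.0266, 0.0101]
   [0.0449, 0.0275, 0.0101]
   [0.0443, 0.0283, 0.0102]
   [0.0438, 0.0292, 0.0102]
   [0.0432, 0.0301, 0.0102]
```

```bash
python3 -m handwheel '[[0,0.0454,0.0266,0.005,0,0,-1.1],[0,0.045,0.0275,0.005,0,0,-1.1],[0,0.0443,0.0283,0.01,0,0,-1.1],[0,0.0438,0.0292,0.015,0,0,-1.1],[0,0.0432,0.03,0.015,0,0,-1.1],[0,0,0,0,0,0,0],[0,0,0,0,0,0,0]]' 40; python3 -c "
from h import *
p,R=now();print(p);rows([.5227,-.1035,.015],Rt(32.1),n=1)"
```

```text
time: 22.28
position: [0.52, -0.1027, 0.1568]
tool_rot: [-1.521, -2.745, 0.0]
ft_force: [0.6, -0.4, -1.4]
grip_width: 0.453
grip_force: 40.0
[ 0.51998227 -0.10274123  0.1568062 ]
n 1 turn [-0.1, -0.2, -0.1] total [-0.1 -0.2 -0.1]
   [-0.0025, 0.0022, 0.1418]
```

```bash
python3 -m handwheel '[[0,-0.002,0.002,0.06,0,0,0],[0,0,0,0.05,0,0,0],[0,0,0,0.025,0,0,0],[0,0,0,0.005,0,0,0],[0,0,0,0,0,0,0]]' 40; python3 -c "
from h import *
p,R=now();print(p);rows([.5227,-.1035,.0135],Rt(32.1),n=1)"
```

```text
time: 22.9
position: [0.5238, -0.1036, 0.0184]
tool_rot: [-1.524, -2.745, -0.002]
ft_force: [0.2, -0.1, -0.4]
grip_width: 0.454
grip_force: 40.0
[ 0.52381884 -0.10360924  0.01840257]
n 1 turn [0.0, -0.1, -0.2] total [ 0.  -0.1 -0.2]
   [0.0007, -0.0009, 0.0049]
```

```bash
python3 -m handwheel '[[0,0,-0.001,0.005,0,0,0],[0,0,0,0,0,0,0],[0.052,0,0,0,0,0,0],[0.052,0,0,0,0,0,0],[0.052,0,0,0,0,0,0],[0.052,0,0,-0.03,0,0,0],[0.06,0,0,-0.06,0,0,0],[0.06,0,0,-0.06,0,0,0],[0.06,0,0,-0.05,0,0,0],[0.06,0,0,0,0,0,0]]' 40; python3 -c "
from h import *
p,R=now();print(p);rows([.445,.265,.30],Rt(37.5))
print(ctrl.get_state()['joint_positions'])"
```

```text
time: 24.15
position: [0.5255, -0.1035, 0.2173]
tool_rot: [1.52, 2.743, 0.003]
ft_force: [-0.5, -0.3, -0.5]
grip_width: 0.685
grip_force: 0.0
[ 0.52545035 -0.10351199  0.21728962]
n 7 turn [0.0, 0.0, -0.8] total [ 0.2  0.3 -5.5]
   [0.0507, 0.0182, -0.012]
   [0.0504, 0.0189, -0.0119]
   [0.0502, 0.0196, -0.0119]
   [0.0499, 0.0203, -0.0119]
   [0.0496, 0.0209, -0.0119]
   [0.0494, 0.0216, -0.0119]
   [0.0491, 0.0223, -0.0118]
[ 0.95039869  0.14728868 -0.87261822  1.72355502  0.11731969  1.31837659
  0.6133675 ]
```

```bash
python3 -m handwheel '[[0.06,0.05,0.0182,-0.012,0,0,-0.8],[0.06,0.05,0.019,-0.012,0,0,-0.8],[0.06,0.05,0.0196,-0.012,0,0,-0.8],[0.06,0.05,0.0203,-0.012,0,0,-0.8],[0.06,0.05,0.021,-0.005,0,0,-0.8],[0.06,0.05,0.0216,0,0,0,-0.8],[0.06,0.05,0.0223,0,0,0,-0.8],[0.06,0,0,0,0,0,0],[0.06,0,0,0,0,0,0]]' 40 >/dev/null; python3 ws.py
python3 - <<'E'
from ws import *
T=cam('top'); S=cam('side'); tool(T,(.528,-.112),lo=.011); tool(S,(.528,-.112),rad=.08,lo=.011); cv2.imwrite('pics/top2.png',cv2.resize(T[0][130:260,180:420],None,fx=3,fy=3,interpolation=2))
p,R=now();print(ctrl.get_state()['joint_positions'])
E
```

```text
[0.44259971 0.26384458 0.26608016]
dark top px [431 212   8   9  20] c [ 0.4374 -0.412 ] (26, 3) yaw -30.9 z [0.011 0.034 0.05 ] 20
dark wrist none
pale top px [217 220   1   1   1] c [0.4231 0.2777] (0, 0) yaw 0.0 z [0.005 0.005 0.005] 1
pale wrist px [ 315   41   39  112 3840] c [0.4112 0.3317] (120, 40) yaw -53.6 z [0.007 0.019 0.03 ] 3840
hex top px [271 200  35  33 147] c [0.4485 0.0534] (138, 45) yaw -41.1 z [0.012 0.015 0.021] 147
hex wrist px [193 245  31  10 203] c [0.3986 0.0908] (37, 10) yaw 29.1 z [0.012 0.015 0.017] 203
px [319 173  37  30 458] c [ 0.5338 -0.1061] (124, 52) yaw -56.5 z [0.012 0.024 0.038] 458
px [311 213  40  34 639] c [ 0.5072 -0.1253] (125, 84) yaw -57.6 z [0.012 0.025 0.048] 639
[ 0.56425869  0.12219047 -1.22146352  1.68141757  0.11451015  1.41982078
 -0.01843885]
```

View pics/top2.png

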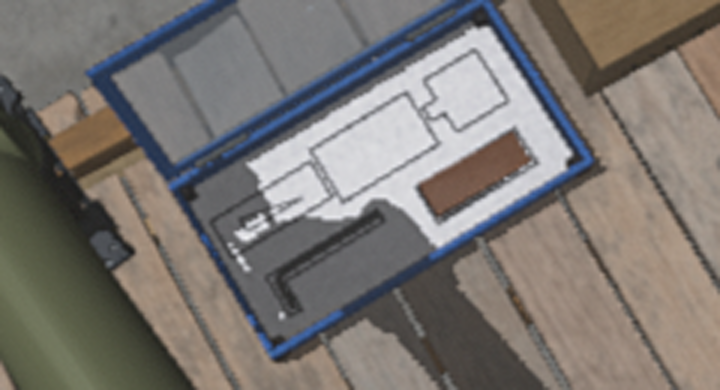

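Top crop: the hex key and the dark wedge both lie within their outlines. Next is the pale wedge.

Run:
```python
from ws import *
c=cam('wrist'); r,W=tool(c,(.411,.332)); a=np.radians(r[2]+180); d=np.array([np.cos(a),np.sin(a)]); s=(W[:,:2]-r[0])@d
print('left end z',np.median(W[s>.045,2]),'right end z',np.median(W[s<-.045,2]),d)
sg=1 if np.median(W[s>.045,2])>np.median(W[s<-.045,2]) else -1
g=r[0]+d*.010*sg; print('grip',g,'yaw',r[2]+90); rows([g[0],g[1],.20],Rt(r[2]+90),n=2)
```

```text
px [ 314   41   40  111 3842] c [0.4112 0.3317] (119, 40) yaw -53.4 z [0.007 0.019 0.03 ] 3842
left end z 0.028767306092059557 right end z 0.00646876815040099 [-0.59564347  0.80324894]
grip [0.40521709 0.33973403] yaw 36.55851745605469
n 2 turn [-0.0, -0.0, 0.5] total [-0.  -0.1  0.9]
   [0.0413, 0.0081, 0.0333]
   [0.0414, 0.0078, 0.0333]
```

```bash
python3 -m handwheel '[[0.062,0.0413,0.008,0.033,0,0,0.5],[0.062,0.0413,0.008,0.033,0,0,0.4],[0.062,0,0,0.05,0,0,0],[0.062,0,0,0.05,0,0,0],[0.062,0,0,0.04,0,0,0],[0.062,0,0,0,0,0,0],[0.062,0,0,0,0,0,0]]' 40; python3 -c "
from h import *
p,R=now();print(p,ctrl.get_state()['joint_positions']);rows([.4052,.3397,.0065],Rt(36.6),n=1)"
```

```text
time: 26.4
position: [0.4054, 0.3418, 0.0625]
tool_rot: [-1.409, -2.807, -0.004]
ft_force: [0.2, 0.8, -0.3]
grip_width: 0.716
grip_force: 0.0
[0.40537662 0.34183111 0.06246415] [ 0.19317574  0.41968872 -1.10092824  1.90154831  0.42319148  1.07752793
 -0.43912888]
n 1 turn [0.1, -0.1, 0.1] total [ 0.1 -0.1  0.1]
   [-0.0017, -0.0015, 0.056]
```

```bash
python3 -m handwheel '[[0.062,-0.0015,-0.0015,0.04,0,0,0],[0.062,0,0,0.0155,0,0,0],[0.062,0,0,0,0,0,0],[0,0,0,0,0,0,0],[0,0,0,0,0,0,0],[0,0,0,0,0,0,0],[0,0,0,-0.04,0,0,0],[0,0,0,-0.06,0,0,0],[0,0,0,-0.06,0,0,0],[0,0,0,0,0,0,0]]' 40
python3 - <<'E'
from h import *
p,R=now();print(p)
ex=np.array([np.cos(np.radians(32.1)),np.sin(np.radians(32.1)),0]); ey=np.array([-ex[1],ex[0],0])
g=np.array([.4898,.1084,0])+.010*ey; print(g); q=g.copy(); q[2]=.13; Rp=Rt(32.1,10,32.1)
rows(q,Rp)
E
```

```text
time: 27.65
position: [0.4063, 0.3415, 0.17]
tool_rot: [1.407, 2.805, 0.013]
ft_force: [0.0, -0.3, -1.8]
grip_width: 0.452
grip_force: 40.0
[0.40629177 0.34152346 0.17003555]
[0.48448601 0.11687122 0.        ]
n 5 turn [-1.9, -0.1, 0.9] total [-9.5 -0.5  4.6]
   [-0.0454, -0.0144, 0.0079]
   [-0.0456, -0.0139, 0.0075]
   [-0.0458, -0.0134, 0.0071]
   [-0.046, -0.0129, 0.0067]
   [-0.0462, -0.0124, 0.0064]
```

```bash
python3 -m handwheel '[[0,-0.0454,-0.0144,0.008,-1.9,0,0.9],[0,-0.0456,-0.014,0.0075,-1.9,0,0.9],[0,-0.0458,-0.0134,0.007,-1.9,0,0.9],[0,-0.046,-0.013,0.0067,-1.9,0,0.9],[0,-0.0462,-0.0124,0.0064,-1.9,0,0.9],[0,0,0,0,0,0,0],[0,0,0,0,0,0,0]]' 40
python3 - <<'E'
from h import *
p,R=now();print(p,R[:,2].round(3))
rows([.4828,.1158,.021],Rt(32.1,10,32.1),n=1); rows([.4828,.1158,.13],Rt(32.1,10,32.1),n=1)
E
```

```text
time: 28.52
position: [0.4814, 0.1147, 0.1242]
tool_rot: [1.48, 2.681, 0.228]
ft_force: [0.2, 0.0, 0.3]
grip_width: 0.454
grip_force: 40.0
[0.48140953 0.11465979 0.12423979] [ 0.133  0.095 -0.986]
n 1 turn [-0.6, -0.6, 0.1] total [-0.6 -0.6  0.1]
   [-0.0008, -0.0151, 0.1021]
n 1 turn [-0.6, -0.6, 0.1] total [-0.6 -0.6  0.1]
   [0.0003, 0.0027, -0.0054]
```

```bash
python3 -m handwheel '[[0,-0.001,-0.0065,0.045,0,-0.5,0],[0,0,-0.0055,0.035,0,0,0],[0,0,-0.003,0.017,0,0,0],[0,0,0,0,0,0,0],[0,0,0,0,0,0,0]]' 40
python3 - <<'E'
from lid import *
p,R=now();print(p,R[:,2].round(3))
rows([.4828,.1158,.019],Rt(32.1,10,32.1),n=1); lid('side')
E
```

```text
time: 29.15
position: [0.484, 0.1157, 0.0276]
tool_rot: [1.474, 2.674, 0.223]
ft_force: [0.5, -0.3, 0.2]
grip_width: 0.453
grip_force: 40.0
[0.48401533 0.11572795 0.02759014] [ 0.141  0.089 -0.986]
n 1 turn [-0.4, -0.0, 0.2] total [-0.4 -0.   0.2]
   [0.0007, -0.0024, 0.0083]
side 889 angle 1.904 zmax 0.251
```

```bash
python3 -m handwheel '[[0,0,-0.002,0.004,0,0,0],[0,0,-0.001,0.004,0,0,0],[0,0,0,0,0,0,0]]' 40 | head -5; python3 -m handwheel '[[0.05,0,0,0,0,0,0],[0.05,0,0,0,0,0,0],[0.05,0,0,0,0,0,0],[0.055,0,0,-0.03,0,0,0],[0.055,0,0,-0.06,0,0,0],[0.055,0,0,-0.06,0,0,0],[0.055,0,0,-0.05,0,0,0],[0.055,-0.06,0,0,0,0,0],[0.055,-0.06,0,0,0,0,0],[0.055,0,0,0,0,0,0]]'
python3 - <<'E'
from ws import *
c=cam('wrist'); np.savez('w7.npz',im=c[0],d=c[1],K=c[2],R=c[3],t=c[4]); cv2.imwrite('pics/w7.png',c[0]); tool(c,(.4898,.1084),lo=.011,rad=.075); tool(c,(.4464,.0495),lo=.010,rad=.075)
print(now()[0])
E
```

```text
time: 29.58
position: [0.4818, 0.1132, 0.018]
tool_rot: [1.477, 2.673, 0.221]
ft_force: [0.1, -0.1, -0.4]
grip_width: 0.454
time: 30.82
position: [0.5207, -0.0135, 0.1999]
tool_rot: [1.496, 2.664, 0.218]
ft_force: [-0.9, 0.1, -0.3]
grip_width: 0.629
grip_force: 0.0
px [ 299    0   48  116 4967] c [0.4932 0.0964] (100, 41) yaw -57.8 z [0.012 0.022 0.032] 4967
px [ 299    2   35  115 2931] c [0.4904 0.0915] (96, 30) yaw -57.2 z [0.012 0.02  0.03 ] 2931
[ 0.51961977 -0.01042315  0.19990498]
```

View pics/w7.png

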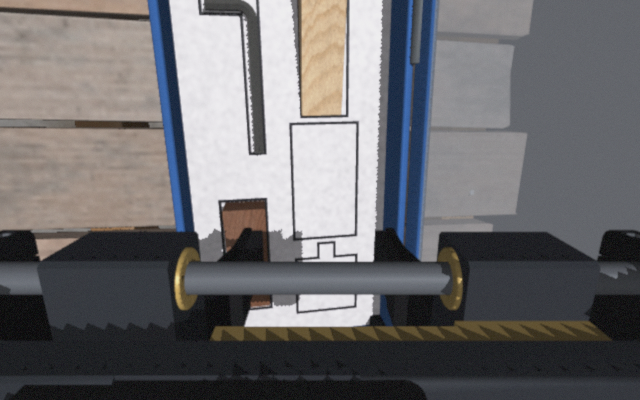

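Wrist view: the pale wedge, hex key and dark wedge all lie inside their outlines. I rise to the earlier viewpoint and measure all three.

```bash
python3 -m handwheel '[[0.055,0,0,-0.05,10,0,0],[0.055,0.005,0.01,-0.06,0,0,0],[0.055,0.005,0,-0.06,0,0,0],[0.055,0.01,0,-0.04,0,0,0],[0.055,0,0,0,0,0,0],[0.055,0,0,0,0,0,0]]' >/dev/null
python3 - <<'E'
from ws import *
import lid
c=lid.lid('wrist'); tool(c,(.4898,.1084),lo=.011,rad=.075); tool(c,(.528,-.112),lo=.011,rad=.07)
P=cloud(c); ex=np.array([np.cos(np.radians(32.1)),np.sin(np.radians(32.1))]); ey=np.array([-ex[1],ex[0]]); o=np.array([.4316,.0402])
A=(P[...,:2]-o); a,b=A@ex,A@ey; m=(P[...,2]>.0115)&(P[...,2]<.025)&(abs(a)<.035)&(abs(b)<.085)
n,l,st,ce=cv2.connectedComponentsWithStats(m.astype(np.uint8)); i=1+st[1:,4].argmax(); k=l==i
print('hex case-x ext',a[k].min(),a[k].max(),'y',b[k].min(),b[k].max(),'z',np.median(P[k][:,2]),st[i])
arm=k&(b<.045); f=np.polyfit(b[arm],a[arm],1); print('arm slope deg',np.degrees(np.arctan(f[0])),'arm x at 0',f[1],'(want +.0175)'); print(now()[0])
S=cam('side'); cv2.imwrite('pics/s3.png',S[0]); cv2.imwrite('pics/w8.png',c[0])
E
```

```text
wrist 5546 angle 1.924 zmax 0.252
px [ 329   41   28   86 2234] c [0.4884 0.1053] (120, 39) yaw -57.5 z [0.013 0.025 0.036] 2234
px [ 278  180   27   68 1627] c [ 0.5291 -0.1103] (120, 40) yaw -58.1 z [0.013 0.025 0.036] 1627
hex case-x ext -0.01888420386681391 0.024550191578092122 y -0.06885256977205839 0.06350209638468343 z 0.015151943020264371 [274  59  31  90 636]
arm slope deg -0.024944068575772676 arm x at 0 0.02028201624014046 (want +.0175)
[0.51133987 0.01106605 0.40848999]
```

All within about 4 mm and 1°, so I close the lid: first locate the bar.

Run:
```python
from h import *
ex=np.array([np.cos(np.radians(32.2)),np.sin(np.radians(32.2)),0]); ey=np.array([-ex[1],ex[0],0]); hin=np.array([.613,.049,.052])
for n in('wrist','top'):
    c=cam(n); P=cloud(c).reshape(-1,3); a=(P-hin)@ex; b=(P-hin)@ey; g=c[0].min(2).reshape(-1)
    k=(P[:,2]>.27)&(P[:,2]<.31)&(a>.06)&(a<.12)&(abs(b)<.07)
    if k.sum(): print(n,k.sum(),'a',np.percentile(a[k],[5,50,95]).round(3),'b',np.percentile(b[k],[2,98]).round(3),'z',np.percentile(P[k,2],[5,50,95]).round(3))
t=1.924; bar=hin-ex*.254*np.cos(t); bar[2]+=.254*np.sin(t); print('bar',bar)
up=bar.copy(); up[2]+=.06; rows(up,Rt(32.2))
```

```text
wrist 1522 a [0.082 0.086 0.092] b [-0.014  0.057] z [0.276 0.29  0.292]
top 11 a [0.084 0.089 0.095] b [0.052 0.056] z [0.274 0.286 0.29 ]
bar [0.68734653 0.09581851 0.29032042]
n 4 turn [-0.2, 0.0, -0.1] total [-0.9  0.1 -0.5]
   [-0.0049, 0.0488, 0.0138]
   [-0.005, 0.0488, 0.014]
   [-0.0052, 0.0487, 0.0142]
   [-0.0053, 0.0486, 0.0143]
```

```bash
python3 -m handwheel '[[0.03,-0.005,0.0488,0.012,0,0,0],[0.03,-0.005,0.0488,0.012,0,0,0],[0.03,-0.005,0.0487,0.014,0,0,0],[0.03,-0.005,0.0486,0.014,0,0,0],[0.03,0,0,0,0,0,0],[0.03,0,0,0,0,0,0]]' 12
python3 - <<'E'
from h import *
p,R=now();rows([.6868,.0955,.276],Rt(32.2),n=1); print(p)
E
```

```text
time: 32.58
position: [0.6875, 0.0959, 0.3542]
tool_rot: [-1.525, -2.739, 0.023]
ft_force: [0.1, 0.4, -0.2]
grip_width: 0.345
grip_force: 0.0
n 1 turn [-0.9, 0.1, -0.4] total [-0.9  0.1 -0.4]
   [0.0002, 0.0004, 0.0782]
[0.68752573 0.09588173 0.35417659]
```

```bash
python3 -m handwheel '[[0.03,0,0,0.04,0,0,0],[0.03,0,0,0.036,0,0,0],[0.03,0,0,0,0,0,0],[0,0,0,0,0,0,0],[0,0,0,0,0,0,0],[0,0,0,0,0,0,0]]' 12
python3 - <<'E'
from h import *
p,R=now();print(p)
ex=np.array([np.cos(np.radians(32.2)),np.sin(np.radians(32.2)),0]); hin=np.array([.613,.049,.052])
B=p-R[:,2]*.012; d=hin-B; th=np.arctan2(B[2]-.052,d@ex); print('th',th,'rad',np.hypot(B[2]-.052,d@ex))
prev=B
for t in np.linspace(th,.85,13)[1:]:
    q=hin-ex*.254*np.cos(t); q[2]+=.254*np.sin(t); q+=((B-hin)@np.array([-ex[1],ex[0],0]))*np.array([-ex[1],ex[0],0]); print(t.round(2),(R.T@(q-prev)).round(4)); prev=q
E
```

```text
time: 33.33
position: [0.6878, 0.0956, 0.2808]
tool_rot: [-1.528, -2.742, 0.018]
ft_force: [-0.4, -0.7, 3.9]
grip_width: 0.109
grip_force: 12.0
[0.68779444 0.09556473 0.28078139]
th 1.9220608505643697 rad 0.256439186758225
1.83 [-0.0002 -0.0225 -0.0043]
1.74 [-0.0002 -0.0222 -0.0046]
1.65 [-0.0002 -0.0225 -0.0026]
1.56 [-0.0002 -0.0227 -0.0006]
1.48 [-0.0002 -0.0226  0.0014]
1.39 [-0.0002 -0.0224  0.0034]
1.3 [-0.0002 -0.022   0.0054]
1.21 [-0.0001 -0.0215  0.0073]
1.12 [-0.0001 -0.0207  0.0092]
1.03 [-0.0001 -0.0198  0.011 ]
0.94 [-0.0001 -0.0187  0.0128]
0.85 [-0.0001 -0.0175  0.0144]
```

```bash
python3 -m handwheel '[[0,0,-0.0225,-0.005,0,0,0],[0,0,-0.0222,-0.0045,0,0,0],[0,0,-0.0225,-0.0026,0,0,0],[0,0,-0.0227,-0.0006,0,0,0],[0,0,-0.0226,0.0014,0,0,0],[0,0,-0.0224,0.0034,0,0,0],[0,0,-0.022,0.0054,0,0,0],[0,0,-0.0215,0.0073,0,0,0],[0,0,-0.0207,0.0092,0,0,0],[0,0,-0.0198,0.011,0,0,0],[0,0,-0.0187,0.0128,0,0,0],[0,0,0,0,0,0,0]]' 12
python3 - <<'E'
from h import *
p,R=now();print(p)
ex=np.array([np.cos(np.radians(32.2)),np.sin(np.radians(32.2)),0]);ey=np.array([-ex[1],ex[0],0]); hin=np.array([.613,.049,.052])
B=p-R[:,2]*.012; d=hin-B; th=np.arctan2(B[2]-.052,d@ex); print('th',th,'rad',np.hypot(B[2]-.052,d@ex),'lat',(B-hin)@ey)
T=np.linspace(th,0,13); pp,Rp=p,R
for i,t in enumerate(T[1:]):
    q=hin-ex*.254*np.cos(t)+ey*((B-hin)@ey); q[2]+=.254*np.sin(t); Rn=Rt(32.2,min(12,1.5*(i+1)),212.2); tq=q+Rn[:,2]*.012
    print(t.round(2),(Rp.T@(tq-pp)).round(4),Ro.from_matrix(Rp.T@Rn).as_rotvec(degrees=True).round(1)); pp,Rp=tq,Rn
E
```

```text
time: 34.83
position: [0.4837, -0.0311, 0.2439]
tool_rot: [-1.53, -2.739, 0.026]
ft_force: [1.5, 0.7, -5.9]
grip_width: 0.108
grip_force: 12.0
[ 0.48370378 -0.03105612  0.24394493]
th 0.9307180913057417 rad 0.25427764696322674 lat 0.0012092293091103407
0.85 [-0.     -0.0151  0.0128] [ 0.5  0.3 -0.6]
0.78 [-0.     -0.0143  0.0139] [1.5 0.  0. ]
0.7 [-0.     -0.0128  0.0153] [ 1.5  0.  -0. ]
0.62 [ 0.     -0.0111  0.0165] [1.5 0.  0. ]
0.54 [-0.     -0.0094  0.0175] [ 1.5  0.  -0. ]
0.47 [-0.     -0.0075  0.0183] [1.5 0.  0. ]
0.39 [-0.     -0.0056  0.019 ] [ 1.5 -0.  -0. ]
0.31 [ 0.     -0.0036  0.0194] [1.5 0.  0. ]
0.23 [-0.     -0.0012  0.0197] [0. 0. 0.]
0.16 [-0.      0.0003  0.0197] [0. 0. 0.]
0.08 [0.     0.0018 0.0196] [0. 0. 0.]
0.0 [-0.      0.0033  0.0194] [0. 0. 0.]
```

```bash
python3 -m handwheel '[[0,0,-0.015,0.0128,1,0,0],[0,0,-0.0143,0.0139,1.5,0,0],[0,0,-0.0128,0.0153,1.5,0,0],[0,0,-0.0111,0.0165,1.5,0,0],[0,0,-0.0094,0.0175,1.5,0,0],[0,0,-0.0075,0.0183,1.5,0,0],[0,0,-0.0056,0.019,1.5,0,0],[0,0,-0.0036,0.0194,1.5,0,0],[0,0,-0.0012,0.0197,0,0,0],[0,0,0.0003,0.0197,0,0,0],[0,0,0,0,0,0,0]]' 12
python3 - <<'E'
from h import *
p,R=now();print(p,ctrl.get_state()['joint_positions'])
ex=np.array([np.cos(np.radians(32.2)),np.sin(np.radians(32.2)),0]); hin=np.array([.613,.049,.052])
B=p-R[:,2]*.012; d=hin-B; th=np.arctan2(B[2]-.052,d@ex); print('th',th,'rad',np.hypot(B[2]-.052,d@ex))
q=hin-ex*.254; print((R.T@(q-B)).round(4))
E
```

```text
time: 36.2
position: [0.3977, -0.0842, 0.0786]
tool_rot: [-1.472, -2.643, 0.284]
ft_force: [3.9, 0.2, -3.1]
grip_width: 0.109
grip_force: 12.0
[ 0.39767251 -0.08423457  0.0785839 ] [ 1.16352218  0.23702809 -1.20916052  2.03872104  0.3439801   1.23152614
  0.34715816]
th 0.15166695641266484 rad 0.2535768613540984
[-0.002   0.0049  0.0381]
```

```bash
python3 -m handwheel '[[0,0,0.001,0.012,0,0,0],[0,0,0.002,0.012,0,0,0],[0,0,0.001,0.01,0,0,0],[0,0,0.001,0.006,0,0,0],[0,0,0,0.002,0,0,0],[0,0,0,0,0,0,0]]' 12
python3 - <<'E'
from lid import *
p,R=now(); B=p-R[:,2]*.012; print(B)
for n in('top','side'):
    c=cam(n); P=cloud(c); hsv=cv2.cvtColor(c[0],cv2.COLOR_BGR2HSV).astype(int)
    Q=P[(hsv[...,0]>100)&(hsv[...,0]<125)&(hsv[...,1]>130)&(np.hypot(P[...,0]-.52,P[...,1]+.01)<.26)&(P[...,2]>.045)]; print(n,len(Q),np.percentile(Q[:,2],[50,90,99]).round(4))
E
```

```text
time: 36.95
position: [0.3948, -0.0867, 0.0396]
tool_rot: [-1.472, -2.643, 0.289]
ft_force: [-1.9, 3.1, 14.9]
grip_width: 0.11
grip_force: 12.0
[ 0.39700351 -0.08531135  0.05134392]
top 1371 [0.0558 0.0598 0.0627]
side 872 [0.0542 0.0574 0.0773]
```

Lid seated: 15 N reaction at the bar, lid top at 0.056 m. I let go and back off.

```bash
python3 -m handwheel '[[0.024,0,0,0,0,0,0],[0.024,0,0,0,0,0,0],[0.024,0,0,-0.01,0,0,0],[0.024,0,0,-0.03,0,0,0],[0.024,0,0,-0.05,0,0,0],[0.024,0,0,-0.06,0,0,0],[0.024,0,0,-0.06,0,0,0],[0.024,-0.06,0,-0.04,0,0,0],[0.024,-0.06,0,0,0,0,0],[0.024,0,0,0,0,0,0],[0.024,0,0,0,0,0,0]]'
python3 - <<'E'
from h import *
ex=np.array([np.cos(np.radians(32.2)),np.sin(np.radians(32.2))]); hin=np.array([.613,.049])
for n in('top','wrist'):
    c=cam(n); P=cloud(c); hsv=cv2.cvtColor(c[0],cv2.COLOR_BGR2HSV).astype(int)
    Q=P[(hsv[...,0]>100)&(hsv[...,0]<125)&(hsv[...,1]>130)&(np.hypot(P[...,0]-.52,P[...,1]+.01)<.26)&(P[...,2]>.045)]
    f=np.polyfit((hin-Q[:,:2])@ex,Q[:,2],1); print(n,len(Q),'slope',f.round(4))
    a=P[(abs((hin-P[...,:2])@ex-.254)<.012)&(abs((P[...,:2]-hin)@np.array([-ex[1],ex[0]]))<.05)&(P[...,2]>.03)]; print('bar z',np.percentile(a[:,2],[50,90]).round(4) if len(a) else None)
    if n=='wrist': cv2.imwrite('pics/w9.png',c[0])
T=cam('top'); cv2.imwrite('pics/fin.png',cv2.resize(T[0][130:280,180:470],None,fx=2.7,fy=2.7,interpolation=2))
E
```

```text
time: 38.42
position: [0.4972, -0.1533, 0.2774]
tool_rot: [-1.471, -2.642, 0.285]
ft_force: [0.2, 2.1, -0.6]
grip_width: 0.276
grip_force: 0.0
top 1045 slope [-0.0046  0.0584]
bar z [0.6861 0.6935]
wrist 9327 slope [0.0203 0.0566]
bar z [0.0563 0.0578]
```

View pics/w9.png

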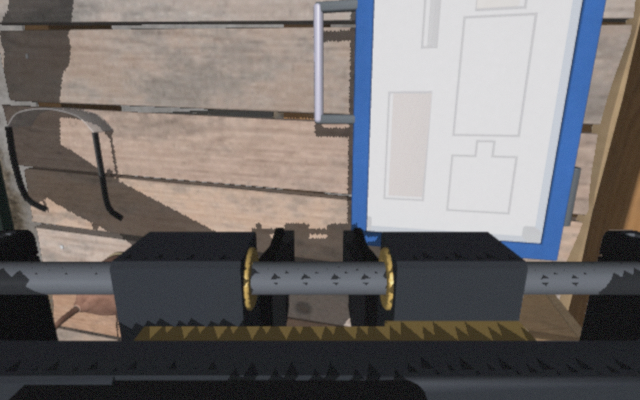

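The lid lies shut (bar top at 0.057 m) and the dark wedge is in place. One last look at the left half before handing in.

```bash
python3 -m handwheel '[[0.024,0.06,0.02,-0.03,0,0,0],[0.024,0.06,0.02,-0.03,0,0,0],[0.024,0.03,0,-0.03,0,0,0],[0.024,0,0,0,0,0,0],[0.024,0,0,0,0,0,0]]' | head -2
python3 - <<'E'
from h import *
c=cam('wrist'); cv2.imwrite('pics/w10.png',c[0])
E
```

```text
time: 39.2
position: [0.4697, -0.0102, 0.3511]
```

View pics/w10.png

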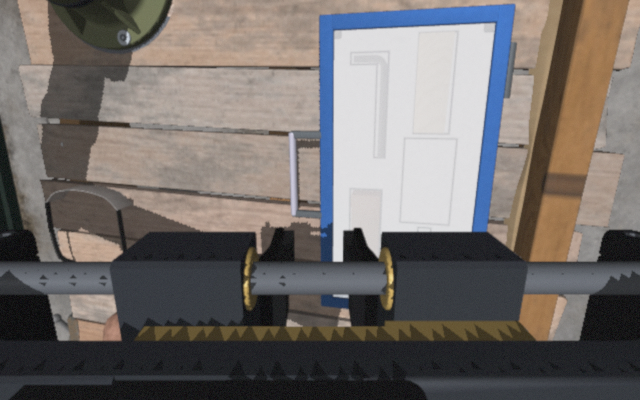

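The hex key (350–388, 52–158), pale wedge (415–455, 32–132) and dark wedge (348–382, 188–) lie on their outlines under the shut lid, so I hand in.

```bash
python3 -c "
from bench import ctrl
print(ctrl.close_job())"
```

```text
the job is handed in; nothing more can be done
None
```

The job is handed in, with no verdict returned: the lid held half-way, then stood open; the hex key and both wedges (the only kit tools present) lie within about 4 mm of their outlines, the lid is shut, and the paint tin was not moved.

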